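Advance a cheese block to the portion gauge

ROBOT

A 6-joint arm with a two-finger parallel gripper is mounted at the origin on the work surface. World frame = base frame: x ahead of the robot, y to its left, z up, the work surface at z = 0. Lengths are in m, angles in rad, forces in N, time in s.
With the tool pointing down it reaches from about 0.35 to 0.95 m from the base axis. Payload 17.4 kg.
Tool frame: the origin (TCP) lies between the finger pads; the fingertips stand 22 mm ahead of it and the grasp point (between the pads) lies 3 mm ahead of it; z points along the fingers, y is the direction in which the jaws open and shut (so a half turn about z gives the same grasp; the last joint's range is limited). The gripper opens to 93 mm and grips with 3 to 60 N. Pads are 15 mm wide; open, the fingers measure 128 mm over their backs; the gripper's body (75 mm by 188 mm) begins 65 mm behind the grasp point.
Start: joints at [1.068, 0.116, 1.442, -0, 1.584, -0.038], TCP at [0.303, 0.603, 0.241] pointing down, gripper open.
Joint ranges: [-2.83, 2.83], [-0.83, 2.19], [0.07, 2.5], [-1.14, 4.28], [0.01, 3], [-2.97, 2.97]. Speed limits (rad/s): [1.89, 1.89, 2.22, 3.14, 3.14, 3.14].

INTERFACE

Orientations are given as a rotation vector (axis times angle).
In Python, from workcell import get_obs, cams, workorder, nets gives the robot as it stands.
- The arm moves only by the tool move_arm, never from a script. Its argument "plan" is a list of rows, each a list of 3 entries, a list of its own where there are three numbers: the turn, a rotation vector about the tool's x, y, z in rad, then the shift along the tool's x, y, z in mm, then the finger opening in mm, from 0 to 93. In form: [[[wx, wy, wz], [x, y, z], jaw], ...]. A call has exactly 10 rows; each row shifts and turns the pose as measured when the row begins, along the tool's axes as they then stand; what a row does not reach is not made up. A row lasts 1/10 s, in which the tool goes at most 50 mm and 8.59 degrees, less where a joint would pass 70% of its speed; a pose out of reach is approached as far as the arm can. A call with a gripper value outside its range is refused whole. The fingers move at their own pace and stop on an object; "squeeze" is the grip in N (left out, the last holds). Time passes only in rows, so rows that do not move let the fingers close, or fill a call up. It gives the time, the measured TCP pose, the force and the opening at its end, in the units of the state.
- get_obs(): the state, without advancing time (a new reading comes with each control period).
- cams.get_image(name): name is "side" or "top"; returns a dict with "img" (400x640x3 uint8, blue, green, red), "mtx" (3x3 intrinsics, pixels), "origin" and "orientation" of the camera in the world. Camera axes: x right, y up, looking along -z (the intrinsics and any distortion apply to the point x, -y, -z); pixel columns grow to the right and rows downward; lengths in m; the calibration is good to about 2 mm. A picture is of the moment at which its call begins. There is no depth.
- workorder.finish_job(): hands the job in, once; it reports no verdict.
Trained networks look in the newest picture that a camera, given by its name, has taken for a name from the list of things; names that differ only in an ending like _2 or _b are one class to them, and where a whole thing is asked for, a point or a joint stands for the part that bears it (a point fixed in the world has none). Each returns a list of dicts, best first, with "conf" (0 to 1); they miss things now and then, are a little off and sometimes report something else, mostly with a low value. They report only what shows in the picture. A call takes as long as a camera call. They do not tell look-alikes from the thing itself.
- nets.recognise(camera, target): "rect" ([centre column, centre row, width, height] in pixels, round what is visible of it).
- nets.pinpoint(camera, target): "at" ([column, row] in pixels: a listed point, or the origin of a listed thing).
The state is a dict: "t": time; "joint_pos": joint angles; "joint_velocities": joint speeds; "tau": joint torques, N m; "tool_pos": TCP position; "eef_rot": TCP orientation; "contact_force": force on the tool from outside, world axes, zero at the start; "moment": the same for the moment, N m; "finger_gap": finger opening in m.
Only numpy, scipy, OpenCV 4.12 (cv2) and the standard library are available. Lean on these libraries where they do the work, as an engineer would, in place of code of your own. Each camera call takes 0.05 s, during which the arm holds its last target.

TASK

Get the cheese block ready for cutting: lay it upright on the portion cutter's bed, lengthwise and flush along the fence, between the carriage and the gauge plate. Then slide the carriage up behind it until the block has pushed the sprung gauge plate fully home, gently, without ramming it, and leave the carriage against the block. Leave the other things on the table where they are.

Things in the scene. Friction and masses are not known exactly. Their poses are not given: they have to be found in the camera images.
- cutter: portion cutter, fixed: bed 150 (x) x 420 (y) mm, bed surface 35 mm above the table. Origin: centre of its underside. The carriage slides along its y axis, from -y to the head at +y. A fence 25 mm high and 10 mm thick stands along the bed's +x side, inner face at x = +40 mm. A 12 mm guide rod along x = -58 mm reaches 22 mm above the bed
- fence (a point): point on the foot of the fence's inner face, at bed height and mid-length of the bed; axes as the cutter; the fence spans from -150 to +210 mm in y of this frame, the block belongs on its -x side
- carriage (a joint): position of the pusher carriage along the bed, m: 0 fully back, grows towards the head (+y of the cutter), mechanical limit 0.2. It slides stiffly (some 4 N) and stays where it is left
- pusher_face (a point): lower middle of the carriage's flat front face (60 mm wide, 50 mm tall, looking to +y of the cutter), 2 mm above the bed; axes as the cutter
- handle_top (a point): centre of the top of the carriage's upright square handle, 24 x 24 mm, 62 mm tall above the carriage's 14 mm foot plate; it stands 75 mm behind the pusher face, 53 mm clear of the plate's back; its top is 76 mm above the bed
- head: tower 110 x 30 x 60 mm at the cutter's +y end, origin at its foot on the bed, axes as the cutter. On a clamped rod it carries an upright gauge plate (60 mm wide, 50 tall) facing -y. Where the plate stands is NOT reported: its free face is 50 to 110 mm before this origin (y = -50 to -110 mm). The plate is sprung: it yields 8 mm under 1 to 3 N, then is solid
- block: rigid block of hard cheese, 60 (x) x 110 (y) x 70 (z) mm, about 0.5 kg, origin at the centre of its underside; either way round will do
- mug: bystander: white mug, 76 mm across, 85 tall; origin at its underside
- jar: bystander: amber glass jar, 70 mm across, 100 tall; origin at its underside
- wedge: bystander: flat cheese piece, 130 x 50 x 35 mm, much lower than the block; origin at its underside
Mind the look-alikes: they are no part of the job. Several things look just like the block: the one meant starts farthest to the robot's right.

How it is judged:
At the end, for the whole second after the job is handed in: Block upright on the bed (3 mm), along the fence (0.04 rad) and touching it (3 mm), bearing on the gauge plate with over 2.3 N (sprung plate pushed in by more than about 5 of its 8 mm); pusher face within 3 mm of the block's rear face; block and carriage at rest (x of block in the frame of fence between -0.033 and -0.027 m and z of block in the frame of fence between -0.003 and 0.003 m and angle between block's own z axis and vertical below 0.05 rad and angle between the y axis of block and the y axis of cutter, either way round below 0.04 rad and contact force between block and head above 2.3 N and y of block in the frame of pusher_face between 0.05 and 0.058 m and linear speed of block below 0.01 m/s and velocity of joint carriage below 0.005 m/s).
It fails at once if the block is rammed against the gauge plate (more than 40 N) (contact force between block and head above 40 N).
It fails at once if another thing on the table is shifted by more than 30 mm (distance of any of mug, jar, wedge from where it was at the start of the episode above 0.03 m).
It also fails if it takes over 64 s, if anything falls off the work surface, if the arm or the gripper's body presses on something with over 40 N, if the wrist force passes 120 N, or if a joint passes its speed limit or range.

## Working session

There is one attempt and no reset: what is moved stays moved. The work goes in short steps, Python scripts to look and compute and a tool call to move; the robot and the scene stay as the last step left them, time stands still between calls to the robot, and variables do not carry over. Pictures are saved under pics/ and viewed, and the job is handed in when it is done.

Besides the shell and the picture viewer there is one more tool, called as name(argument=value, ...), one argument or row to a line, values as JSON. move_arm: Moves the arm, as the interface text tells. Its arguments: {"type":"object","properties":{"plan":{"type":"array"},"squeeze":{"type":"number"}},"required":["plan"]}

```bash
ls; mkdir -p pics; cat > h.py <<'E'
import numpy as np, cv2
from scipy.spatial.transform import Rotation as R
from workcell import get_obs, cams, workorder, nets
def grab(n,fn=None):
    d=cams.get_image(n)
    if fn: cv2.imwrite('pics/'+fn,d['img'])
    return d
def Rm(o):
    o=np.array(o,float)
    if o.shape==(3,3): return o
    return (R.from_rotvec(o) if o.size==3 else R.from_quat(o)).as_matrix()
def ray(d,uv):
    K=np.array(d['mtx']); 
    p=np.linalg.inv(K)@np.array([uv[0],uv[1],1.0])
    v=Rm(d['orientation'])@np.array([p[0],-p[1],-p[2]])
    return np.array(d['origin'],float),v
def at_z(d,uv,z):
    o,v=ray(d,uv); return o+v*(z-o[2])/v[2]
def proj(d,P):
    c=Rm(d['orientation']).T@(np.array(P,float)-np.array(d['origin'],float))
    q=np.array(d['mtx'])@np.array([c[0],-c[1],-c[2]]); return q[:2]/q[2]
E
python3 - <<'E'
from h import *
np.set_printoptions(precision=4,suppress=True)
print(get_obs())
for n in ['top','side']:
    d=grab(n,n+'0.png'); print(n,{k:d[k] for k in d if k!='img'})
    for t in ['cutter','fence','pusher_face','handle_top','head','block','mug','jar','wedge']:
        print(t,[(np.round(x['at']),round(x['conf'],2)) for x in nets.pinpoint(n,t)][:5],[(np.round(x['rect']),round(x['conf'],2)) for x in nets.recognise(n,t)][:5] if t in('block','carriage') else '')
E
```

```text
pics
{'t': 0.0, 'joint_pos': array([ 1.0682,  0.1165,  1.4422, -0.    ,  1.584 , -0.0378]), 'joint_velocities': array([-0.0008,  0.001 ,  0.0026, -0.0011, -0.0003, -0.0004]), 'tau': array([  0.002 , -72.1241, -62.2617,   0.0781,   0.0235,  -0.    ]), 'tool_pos': array([0.3025, 0.6032, 0.2399]), 'eef_rot': array([-0.7235, -3.0568,  0.0018]), 'contact_force': array([ 0.0929,  0.1922, -0.424 ]), 'moment': array([ 0.0137,  0.0463, -0.0065]), 'finger_gap': 0.09306566986606397}
top {'mtx': array([[374.3523,   0.    , 322.1892],
       [  0.    , 374.3523, 199.3607],
       [  0.    ,   0.    ,   1.    ]]), 'origin': array([ 0.4549, -0.0043,  1.1902]), 'orientation': array([ 0.0894, -0.0442, -1.5981])}
cutter [(array([284., 196.]), 0.76)] 
fence [(array([281., 179.]), 0.88)] 
pusher_face [(array([315., 185.]), 0.72)] 
handle_top [(array([339., 182.]), 0.95)] 
head [(array([226., 199.]), 0.73)] 
block [(array([380., 247.]), 0.88), (array([328., 253.]), 0.76), (array([413., 202.]), 0.56)] [(array([380., 248.,  27.,  36.]), 0.83), (array([323., 257.,  40.,  36.]), 0.62), (array([416., 200.,  3
[... 230 characters left out ...]
  ,   0.    ,   1.    ]]), 'origin': array([ 0.4516, -0.6983,  0.8116]), 'orientation': array([ 0.7613, -0.0366, -0.085 ])}
cutter [(array([335., 171.]), 0.68), (array([324., 127.]), 0.17)] 
fence [(array([347., 163.]), 0.97)] 
pusher_face [(array([342., 185.]), 0.86)] 
handle_top [(array([351., 188.]), 0.87)] 
head [(array([341., 187.]), 0.7), (array([318., 128.]), 0.66)] 
block [(array([340., 297.]), 0.78), (array([269., 203.]), 0.68), (array([282., 254.]), 0.59)] [(array([345., 289.,  59.,  50.]), 0.87), (array([281., 247.,  50.,  46.]), 0.82), (array([268., 197.,  41.,  51.]), 0.57)]
mug [(array([254., 147.]), 0.72)] 
jar [(array([407., 271.]), 0.69)] 
wedge [(array([259., 338.]), 0.69)]
```

View pics/top0.png

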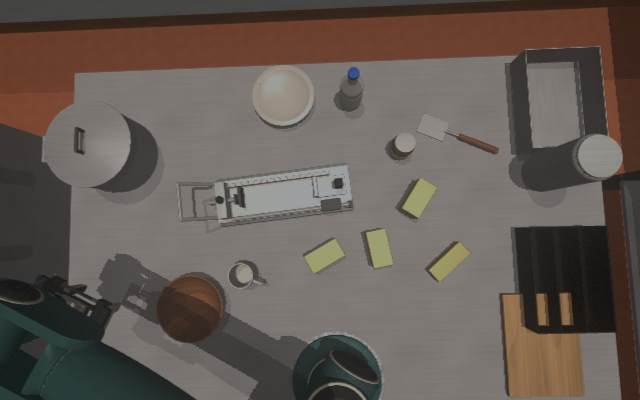

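View pics/side0.png

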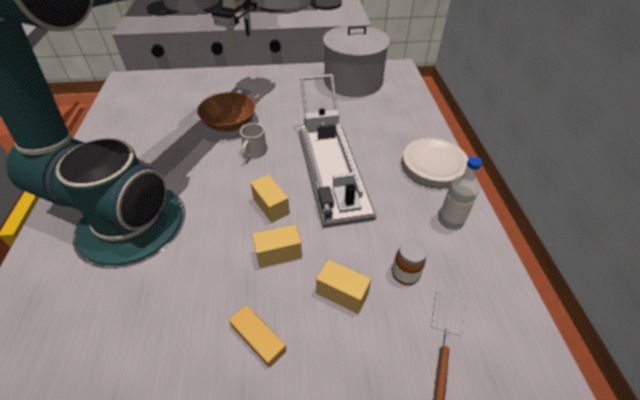

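```bash
python3 - <<'E'
from h import *
for n,s in(('top',(200,130,280,170)),('side',(220,110,230,250))):
    i=cv2.imread(f'pics/{n}0.png');x,y,w,h=s;c=i[y:y+h,x:x+w];k=min(800/w,600/h);cv2.imwrite(f'pics/{n}0z.png',cv2.resize(c,None,fx=k,fy=k,interpolation=cv2.INTER_CUBIC));print(k)
E
```

```text
2.857142857142857
2.4
```

View pics/top0z.png

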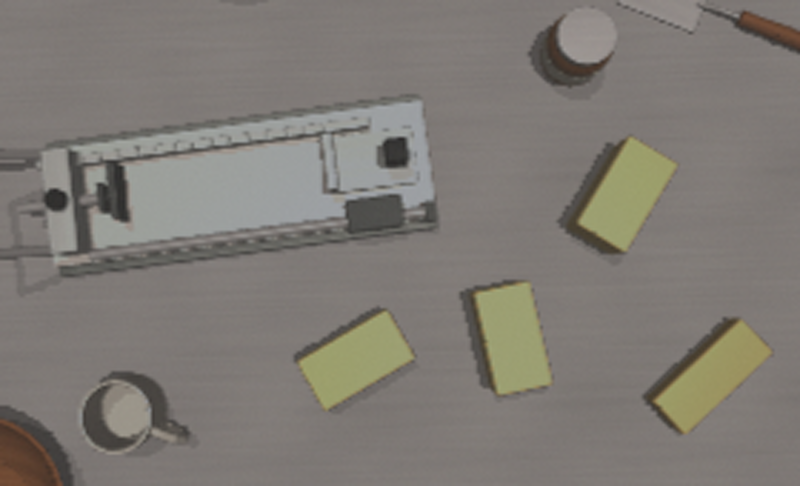

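View pics/side0z.png

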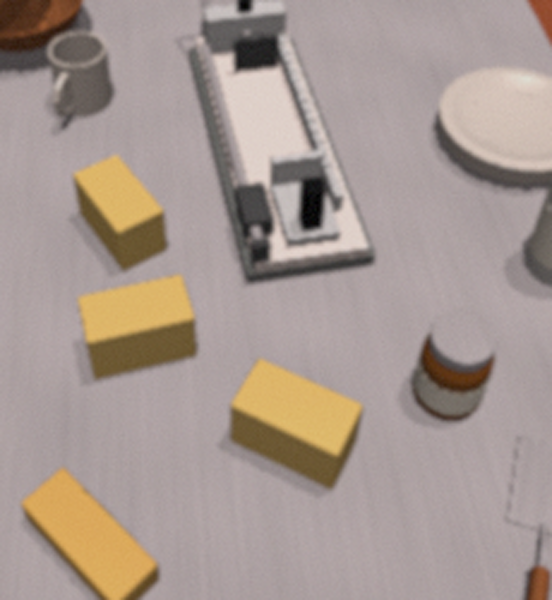

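The top view has image right = robot's right (−y). The three full-height blocks are at about (419,198), (379,248) and (324,256). The flat wedge is at (448,261), so the block meant is the one at (419,198), near the jar. The carriage is at the cutter's right end, with its handle at (339,182). The gauge plate is near (240,197).

```bash
cat > fit.py <<'E'
from h import *
from scipy.optimize import minimize, least_squares
np.set_printoptions(precision=4,suppress=True)
def mask(img,seed):
    hsv=cv2.cvtColor(img,cv2.COLOR_BGR2HSV)
    m=cv2.inRange(hsv,(15,80,40),(40,255,255))
    n,l=cv2.connectedComponents(m); 
    return (l==l[seed[1],seed[0]])
def corners(p,z0=0.0):
    x,y,a=p;c,s=np.cos(a),np.sin(a);r=[]
    for u in(-.03,.03):
        for v in(-.055,.055):
            for z in(z0,z0+.07): r.append([x+c*u-s*v,y+s*u+c*v,z])
    return r
def sil(d,p,z0=0,k=4):
    q=np.array([proj(d,P) for P in corners(p,z0)])
    h=cv2.convexHull(np.float32(q)); im=np.zeros((400*k,640*k),np.uint8)
    cv2.fillConvexPoly(im,np.int32(np.round((h+.5)*k*16-8)),255,shift=4)
    return cv2.resize(im,(640,400),interpolation=cv2.INTER_AREA)/255.
def fitblock(ds,seeds,p0,z0=0):
    ms=[mask(d['img'],s) for d,s in zip(ds,seeds)]
    print('areas',[m.sum() for m in ms])
    f=lambda p:sum(np.abs(sil(d,p,z0)-m).sum() for d,m in zip(ds,ms))
    best=None
    for a in np.arange(0,np.pi,np.pi/8):
        r=minimize(f,[p0[0],p0[1],a],method='Nelder-Mead',options=dict(initial_simplex=[[p0[0],p0[1],a],[p0[0]+.02,p0[1],a],[p0[0],p0[1]+.02,a],[p0[0],p0[1],a+.3]],xatol=1e-4,fatol=.1))
        if best is None or r.fun<best.fun: best=r
    print('block',best.x,best.fun); return best.x
E
python3 - <<'E'
from fit import *
t=grab('top');s=grab('side')
p0=at_z(t,(418,199),.05);print(p0)
fitblock([t,s],[(419,198),(343,285)],p0[:2])
fitblock([t],[(419,198)],p0[:2]);fitblock([s],[(343,285)],p0[:2])
# cutter: pinpoints several
K={'cutter':0,'fence':.035,'pusher_face':.037,'handle_top':.111,'head':.035}
for n in K:
    for d,c in((t,'top'),(s,'side')):
        print(n,c,[(at_z(d,x['at'],K[n])[:2],round(x['conf'],2)) for x in nets.pinpoint(c,n)])
# cutter top-surface corners by eye top zoom (k 2.857, off 200,130)
for uv in((418,97),(436,228),(62,275),(45,152)):
    q=np.array(uv)/2.857+[200,130];print('corner',at_z(t,q,.035))
for uv in((242,278),(373,256)):
    q=np.array(uv)/2.4+[220,110];print('scorner',at_z(s,q,0))
E
```

```text
[ 0.5446 -0.2637  0.05  ]
areas [np.int64(248277), np.int64(1833)]
block [ 0.5495 -0.2605  1.0746] 248331.52156862745
areas [np.int64(248277)]
block [ 0.0014 -0.4262  3.222 ] 246887.46666666667
areas [np.int64(1833)]
block [ 0.5487 -0.2616  4.167 ] 164.6
cutter top [(array([0.5812, 0.1501]), 0.73), (array([ 0.6194, -0.0235]), 0.18)]
cutter side [(array([0.5781, 0.1559]), 0.58)]
fence top [(array([0.6274, 0.1446]), 0.79)]
fence side [(array([0.6113, 0.1591]), 0.79), (array([0.5972, 0.0601]), 0.22)]
pusher_face top [(array([0.5948, 0.0444]), 0.86)]
pusher_face side [(array([0.5925, 0.0393]), 0.91), (array([0.5745, 0.1177]), 0.4), (array([0.6144, 0.0611]), 0.25)]
handle_top top [(array([ 0.5994, -0.0201]), 0.66)]
handle_top side [(array([ 0.5984, -0.0144]), 0.67)]
head top [(array([0.5472, 0.3264]), 0.75), (array([ 0.6097, -0.0194]), 0.49)]
head side [(array([0.5561, 0.3376]), 0.94)]
corner [ 0.662  -0.0506  0.035 ]
corner [ 0.5184 -0.0653  0.035 ]
corner [0.479  0.3418 0.035 ]
corner [0.6142 0.36   0.035 ]
scorner [ 0.519  -0.0576  0.    ]
scorner [ 0.6731 -0.0387  0.    ]
```

```bash
sed -i 's/m=cv2.inRange.*/m=cv2.inRange(hsv,(20,60,60),(45,255,255)) if top else cv2.inRange(hsv,(15,80,40),(40,255,255))/; s/def mask(img,seed)/def mask(img,seed,top=False)/; s/mask(d\[.img.\],s) for/mask(d["img"],s,d["origin"][2]>1) for/' fit.py
python3 - <<'E'
from fit import *
t=grab('top');s=grab('side')
hsv=cv2.cvtColor(t['img'],cv2.COLOR_BGR2HSV);print(hsv[198,419],hsv[206,402:408],hsv[230,425])
p0=at_z(t,(418,199),.05)
fitblock([t,s],[(419,198),(343,285)],p0[:2])
fitblock([t],[(419,198)],p0[:2]);fitblock([s],[(343,285)],p0[:2])
# cutter edges: subpixel, big zooms
x,y,w,h=200,155,160,75
cv2.imwrite('pics/cz.png',cv2.resize(t['img'][y:y+h,x:x+w],None,fx=5,fy=5,interpolation=cv2.INTER_CUBIC))
x,y,w,h=285,95,100,135
cv2.imwrite('pics/sz.png',cv2.resize(s['img'][y:y+h,x:x+w],None,fx=4.4,fy=4.4,interpolation=cv2.INTER_CUBIC))
E
```

```text
[ 32  80 159] [[ 21  95 107]
 [ 24  88 150]
 [ 32  71 159]
 [ 31  73 158]
 [ 33  75 159]
 [ 32  75 159]] [ 12  20 129]
areas [np.int64(820), np.int64(1831)]
block [ 0.5486 -0.2631  0.9819] 272.38039215686274
areas [np.int64(820)]
block [ 0.5483 -0.2639  0.9813] 96.27843137254902
areas [np.int64(1831)]
block [ 0.5489 -0.2611  1.0271] 167.80784313725488
```

View pics/cz.png

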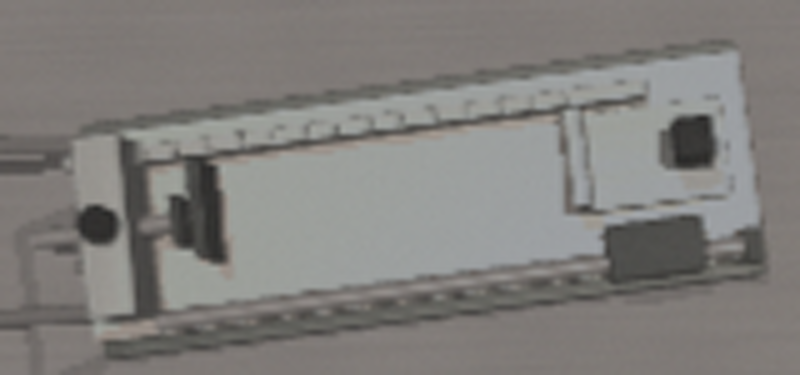

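View pics/sz.png

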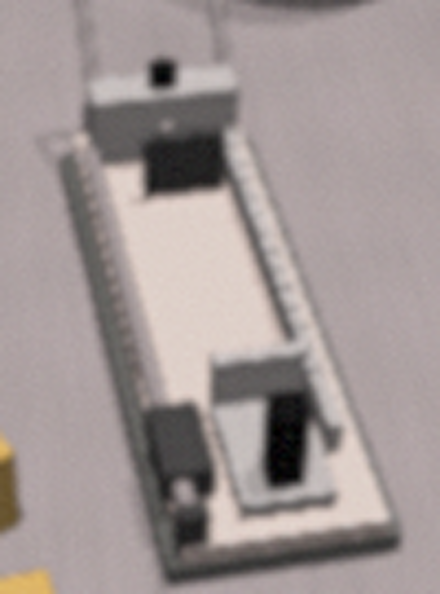

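```bash
cat > cut.py <<'E'
from fit import *
T=lambda u,v:(200+u/5,155+v/5); S=lambda u,v:(285+u/4.4,95+v/4.4)
pts=[('t',T(740,48),lambda q:(.075,-.21,.035)),('t',T(763,262),lambda q:(-.075,-.21,.035)),
('t',T(75,138),lambda q:(.055,q[4]+.015,.095)),('t',T(97,320),lambda q:(-.055,q[4]+.015,.095)),('t',T(123,132),lambda q:(.055,q[4]-.015,.095)),('t',T(133,316),lambda q:(-.055,q[4]-.015,.095)),
('t',T(692,140),lambda q:(q[5],q[3]-.075,.111)),('t',T(563,108),lambda q:(q[5]+.03,q[3],.087)),('t',T(571,210),lambda q:(q[5]-.03,q[3],.087)),
('s',S(167,578),lambda q:(-.075,-.21,0)),('s',S(398,548),lambda q:(.075,-.21,0)),('s',S(397,518),lambda q:(.075,-.21,.035)),('s',S(168,553),lambda q:(-.075,-.21,.035)),
('s',S(90,100),lambda q:(-.055,q[4]-.015,.095)),('s',S(238,92),lambda q:(.055,q[4]-.015,.095)),
('s',S(212,360),lambda q:(q[5]-.03,q[3],.087)),('s',S(304,346),lambda q:(q[5]+.03,q[3],.087)),
]
def W(q,P):
    c,s=np.cos(q[2]),np.sin(q[2]); return (q[0]+c*P[0]-s*P[1],q[1]+s*P[0]+c*P[1],P[2])
def run():
    t=grab('top');s=grab('side');D={'t':t,'s':s}
    f=lambda q:np.concatenate([proj(D[c],W(q,F(q)))-np.array(uv) for c,uv,F in pts])
    r=least_squares(f,[.58,.15,.1,-.1,.19,0.],loss='soft_l1')
    print(r.x);print(np.round(f(r.x).reshape(-1,2),1).tolist())
    q=r.x
    return q,t,s
def draw(d,img,q,k,off):
    def L(a,b,col=(0,0,255)):
        A=[(np.array(proj(d,W(q,P)))-off)*k for P in(a,b)]
        cv2.line(img,*[tuple(int(v) for v in x) for x in A],col,1)
    for z in(0,.035):
        c=[(-.075,-.21,z),(.075,-.21,z),(.075,.21,z),(-.075,.21,z)]
        for i in range(4):L(c[i],c[(i+1)%4])
    L((.04,-.15,.06),(.04,.21,.06),(0,200,0));L((.04,-.15,.035),(.04,.21,.035),(0,200,0));L((.05,-.15,.06),(.05,.21,.06),(0,200,0))
    for y in (-.05,-.11):
        L((-.03,q[4]+y,.085),(.03,q[4]+y,.085),(255,0,0))
    L((-.03+q[5],q[3],.087),(.03+q[5],q[3],.087),(255,0,255));L((-.058,-.15,.057),(-.058,.21,.057),(255,255,0))
E
python3 - <<'E'
from cut import *
q,t,s=run()
x,y,w,h=200,155,160,75
i=cv2.resize(t['img'][y:y+h,x:x+w],None,fx=5,fy=5,interpolation=cv2.INTER_CUBIC);draw(t,i,q,5,np.array([x,y]));cv2.imwrite('pics/cz1.png',i)
x,y,w,h=285,95,100,135
i=cv2.resize(s['img'][y:y+h,x:x+w],None,fx=4.4,fy=4.4,interpolation=cv2.INTER_CUBIC);draw(s,i,q,4.4,np.array([x,y]));cv2.imwrite('pics/sz1.png',i)
p=[.5486,-.2631,.99]
for n,d,(x,y,w,h) in(('bt',t,(385,165,70,65)),('bs',s,(305,255,75,65))):
    i=cv2.resize(d['img'][y:y+h,x:x+w],None,fx=8,fy=8,interpolation=cv2.INTER_CUBIC)
    C=[(proj(d,P)-[x,y])*8 for P in corners(p)]
    for a in range(8):
        for b in(1,2,4):
            if not a&b: cv2.line(i,tuple(int(v) for v in C[a]),tuple(int(v) for v in C[a|b]),(0,0,255),1)
    cv2.imwrite(f'pics/{n}.png',i)
E
```

```text
[ 0.574   0.1497  0.1051 -0.1011  0.175   0.0041]
[[-1.6, -3.4], [0.5, 1.4], [-0.4, -0.3], [-0.8, -0.0], [-0.0, -0.4], [2.0, -0.6], [0.7, -1.2], [0.0, -0.2], [1.1, -0.7], [-0.9, 2.1], [-0.1, 0.7], [1.6, -0.8], [-1.0, -0.4], [-0.3, 1.2], [-0.4, -0.9], [-1.3, -1.4], [-1.1, -1.1]]
```

View pics/cz1.png

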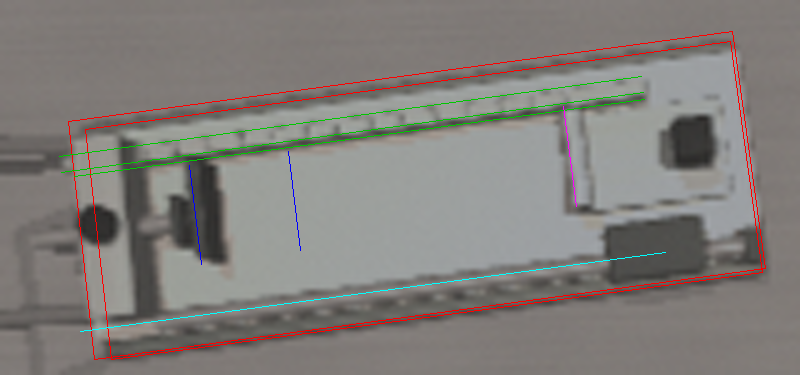

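View pics/sz1.png

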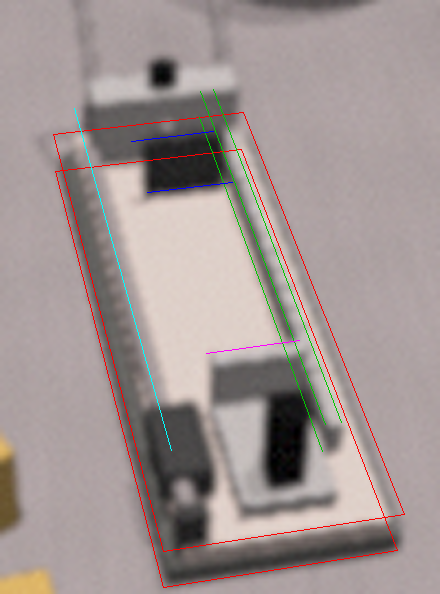

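View pics/bt.png

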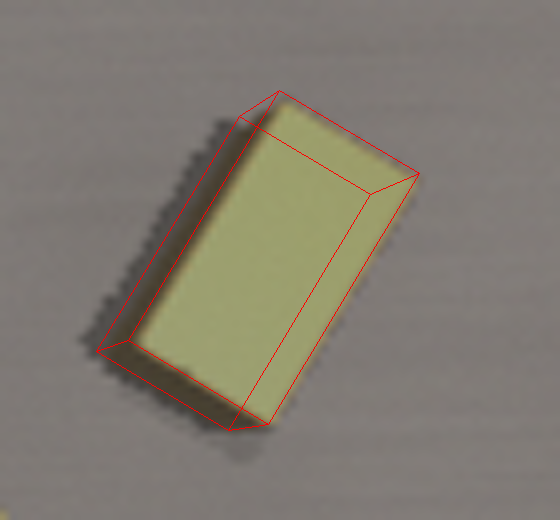

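View pics/bs.png

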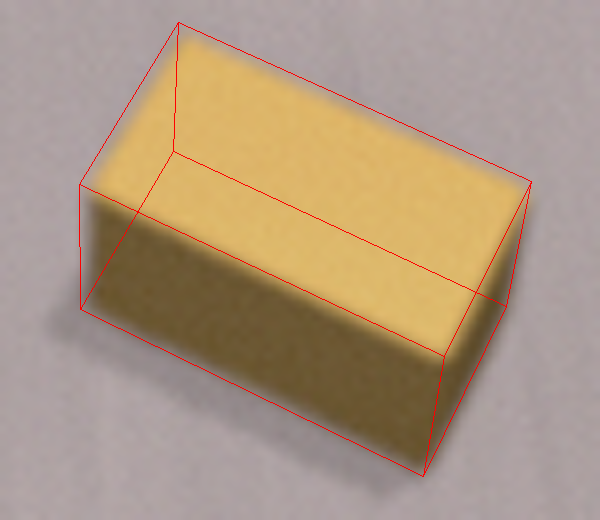

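```bash
cat > go.py <<'E'
from h import *
np.set_printoptions(precision=4,suppress=True)
# tool yaw ty: world angle of tool y axis (mod pi)
def plan(tgt,ty=None,n=10,maxmm=45,maxr=.14):
    o=get_obs();M=R.from_rotvec(o['eef_rot']).as_matrix();p=np.array(o['tool_pos'])
    cur=np.arctan2(M[1,1],M[0,1]); print('t',o['t'],'p',p,'yaw_y',cur,'zaxis',M[:,2],'F',o['contact_force'],'gap',o['finger_gap'],'j6',o['joint_pos'][5])
    if ty is None: ty=cur
    # target orientation exactly down
    dy=(ty-cur+np.pi/2)%np.pi-np.pi/2
    y=np.array([np.cos(cur+dy),np.sin(cur+dy),0]);z=np.array([0,0,-1.]);T=np.column_stack([np.cross(y,z),y,z])
    rv=R.from_matrix(M.T@T).as_rotvec(); d=(np.array(tgt)-p)
    k=max(n if n else 1,int(np.ceil(np.linalg.norm(d)*1000/maxmm)),int(np.ceil(np.linalg.norm(rv)/maxr)))
    print('dyaw',dy,'rv',rv,'local shift mm',M.T@d*1000,'rows',k)
    for i in range(k):
        Mi=M@R.from_rotvec(rv*i/k).as_matrix()
        print([[round(v,3) for v in (rv/k).tolist()],[round(v,1) for v in (Mi.T@d*1000/k).tolist()]])
E
python3 -c "
from go import *
plan([.5486,-.2631,.22],.987)"
```

```text
t 1.9 p [0.3026 0.6034 0.2406] yaw_y 1.1060111568935844 zaxis [ 0. -0. -1.] F [-0.3334 -0.1087 -0.5818] gap 0.09294308016901597 j6 -0.03780130834519714
dyaw -0.11901115689358432 rv [0.    0.    0.119] local shift mm [-608.3146 -664.3106   20.6568] rows 21
[[0.0, 0.0, 0.006], [-29.0, -31.6, 1.0]]
[[0.0, 0.0, 0.006], [-29.1, -31.5, 1.0]]
[[0.0, 0.0, 0.006], [-29.3, -31.3, 1.0]]
[[0.0, 0.0, 0.006], [-29.5, -31.1, 1.0]]
[[0.0, 0.0, 0.006], [-29.7, -31.0, 1.0]]
[[0.0, 0.0, 0.006], [-29.9, -30.8, 1.0]]
[[0.0, 0.0, 0.006], [-30.0, -30.6, 1.0]]
[[0.0, 0.0, 0.006], [-30.2, -30.5, 1.0]]
[[0.0, 0.0, 0.006], [-30.4, -30.3, 1.0]]
[[0.0, 0.0, 0.006], [-30.5, -30.1, 1.0]]
[[0.0, 0.0, 0.006], [-30.7, -29.9, 1.0]]
[[0.0, 0.0, 0.006], [-30.9, -29.8, 1.0]]
[[0.0, 0.0, 0.006], [-31.1, -29.6, 1.0]]
[[0.0, 0.0, 0.006], [-31.2, -29.4, 1.0]]
[[0.0, 0.0, 0.006], [-31.4, -29.2, 1.0]]
[[0.0, 0.0, 0.006], [-31.5, -29.1, 1.0]]
[[0.0, 0.0, 0.006], [-31.7, -28.9, 1.0]]
[[0.0, 0.0, 0.006], [-31.9, -28.7, 1.0]]
[[0.0, 0.0, 0.006], [-32.0, -28.5, 1.0]]
[[0.0, 0.0, 0.006], [-32.2, -28.3, 1.0]]
[[0.0, 0.0, 0.006], [-32.4, -28.2, 1.0]]
```

move_arm(
  plan=[
    [[0,0,0.006],[-29,-31.5,1],93],
    [[0,0,0.006],[-29,-31.5,1],93],
    [[0,0,0.006],[-29.5,-31.5,1],93],
    [[0,0,0.006],[-29.5,-31,1],93],
    [[0,0,0.006],[-29.5,-31,1],93],
    [[0,0,0.006],[-30,-31,1],93],
    [[0,0,0.006],[-30,-30.5,1],93],
    [[0,0,0.006],[-30,-30.5,1],93],
    [[0,0,0.006],[-30.5,-30.5,1],93],
    [[0,0,0.006],[-30.5,-30,1],93],
  ],
)

```text
t: 2.9
tool_pos: [0.4199, 0.1794, 0.2295]
eef_rot: [0.806, 3.035, 0.001]
contact_force: [0.5, 0.1, -0.7]
finger_gap: 0.093
```

move_arm(
  plan=[
    [[0,0,0.006],[-30.5,-30,1],93],
    [[0,0,0.006],[-31,-30,1],93],
    [[0,0,0.006],[-31,-29.5,1],93],
    [[0,0,0.006],[-31,-29.5,1],93],
    [[0,0,0.006],[-31.5,-29,1],93],
    [[0,0,0.006],[-31.5,-29,1],93],
    [[0,0,0.006],[-31.5,-29,1],93],
    [[0,0,0.006],[-32,-28.5,1],93],
    [[0,0,0.006],[-32,-28.5,1],93],
    [[0,0,0.006],[-32,-28.5,1],93],
  ],
)

```text
t: 3.9
tool_pos: [0.5371, -0.2522, 0.2225]
eef_rot: [0.901, 3.0, 0.004]
contact_force: [0.9, 0.0, -0.2]
finger_gap: 0.0928
```

```bash
python3 -c "
from go import *
plan([.5486,-.2631,.12],.987)"
```

```text
t 3.9 p [ 0.5371 -0.2522  0.2225] yaw_y 0.9875696723488481 zaxis [ 0.0098 -0.0001 -1.    ] F [ 0.9363  0.0348 -0.1558] gap 0.0928279870393237 j6 -1.471650978331096
dyaw -0.0005696723488481936 rv [0.0053 0.0082 0.0005] local shift mm [-14.7431  -3.3643 102.6152] rows 10
[[0.001, 0.001, 0.0], [-1.5, -0.3, 10.3]]
[[0.001, 0.001, 0.0], [-1.5, -0.3, 10.3]]
[[0.001, 0.001, 0.0], [-1.5, -0.3, 10.3]]
[[0.001, 0.001, 0.0], [-1.5, -0.3, 10.3]]
[[0.001, 0.001, 0.0], [-1.5, -0.3, 10.3]]
[[0.001, 0.001, 0.0], [-1.5, -0.3, 10.3]]
[[0.001, 0.001, 0.0], [-1.5, -0.3, 10.3]]
[[0.001, 0.001, 0.0], [-1.5, -0.3, 10.3]]
[[0.001, 0.001, 0.0], [-1.5, -0.3, 10.3]]
[[0.001, 0.001, 0.0], [-1.6, -0.3, 10.3]]
```

move_arm(
  plan=[
    [[0.005,0.008,0],[-5,-1,5],93],
    [[0,0,0],[-5,-1,8],93],
    [[0,0,0],[-4,-1,12],93],
    [[0,0,0],[-1,-0.5,13],93],
    [[0,0,0],[0,0,13],93],
    [[0,0,0],[0,0,13],93],
    [[0,0,0],[0,0,13],93],
    [[0,0,0],[0,0,12],93],
    [[0,0,0],[0,0,8],93],
    [[0,0,0],[0,0,6],93],
  ],
)

```text
t: 4.9
tool_pos: [0.5478, -0.2639, 0.1098]
eef_rot: [-0.903, -3.008, -0.001]
contact_force: [0.8, -0.3, -0.2]
finger_gap: 0.0928
```

```bash
python3 -c "
from go import *
plan([.5486,-.2631,.053],.987,n=1)
t=grab('top','a.png');s=grab('side','b.png')
x,y,w,h=360,140,110,100
i=cv2.resize(t['img'][y:y+h,x:x+w],None,fx=4,fy=4)
x,y,w,h=290,220,110,100
j=cv2.resize(s['img'][y:y+h,x:x+w],None,fx=3.6,fy=4)
cv2.imwrite('pics/ab.png',np.hstack([i,j[:400,:360]]))"
```

```text
t 4.9 p [ 0.5478 -0.2639  0.1098] yaw_y 0.9872726514474329 zaxis [-0.001   0.0008 -1.    ] F [ 0.7595 -0.3487 -0.2113] gap 0.09276099280181234 j6 -1.478250408637356
dyaw -0.0002726514474329367 rv [ 0.0002 -0.0013  0.0003] local shift mm [-0.2882  1.0429 56.8468] rows 2
[[0.0, -0.001, 0.0], [-0.1, 0.5, 28.4]]
[[0.0, -0.001, 0.0], [-0.1, 0.5, 28.4]]
```

View pics/ab.png

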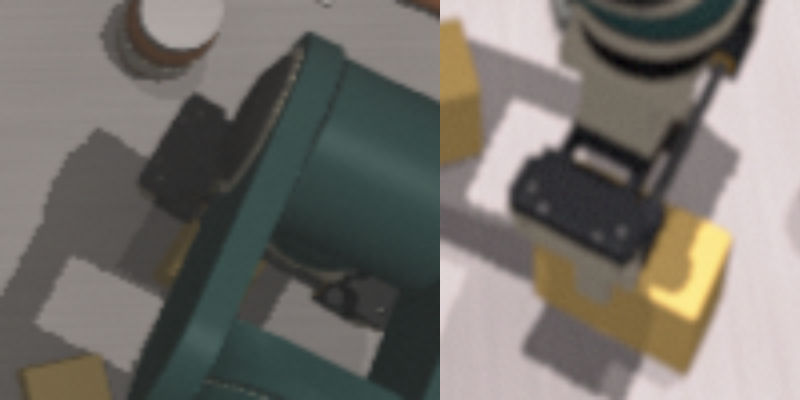

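The side view shows the gripper straddling the block crosswise, so I'll lower and grip.

move_arm(
  plan=[
    [[0,0,0],[0,0.5,8],93],
    [[0,0,0],[0,0.5,8],93],
    [[0,0,0],[0,0,8],93],
    [[0,0,0],[0,0,8],93],
    [[0,0,0],[0,0,8],93],
    [[0,0,0],[0,0,7],93],
    [[0,0,0],[0,0,5],93],
    [[0,0,0],[0,0,3.5],93],
    [[0,0,0],[0,0,1.5],93],
    [[0,0,0],[0,0,0],93],
  ],
)

```text
t: 6.0
tool_pos: [0.5487, -0.2633, 0.0487]
eef_rot: [-0.904, -3.008, -0.001]
contact_force: [-0.1, -0.4, 0.0]
finger_gap: 0.0929
```

move_arm(
  plan=[
    [[0,0,0],[0,0,0],55],
    [[0,0,0],[0,0,0],55],
    [[0,0,0],[0,0,0],55],
    [[0,0,0],[0,0,0],55],
    [[0,0,0],[0,0,0],55],
    [[0,0,0],[0,0,0],55],
    [[0,0,0],[0,0,0],55],
    [[0,0,0],[0,0,0],55],
    [[0,0,0],[0,0,0],55],
    [[0,0,0],[0,0,0],55],
  ],
  squeeze=25,
)

```text
t: 7.0
tool_pos: [0.5491, -0.2636, 0.0498]
eef_rot: [0.904, 3.008, -0.0]
contact_force: [-0.4, -0.5, -0.2]
finger_gap: 0.0602
```

```bash
python3 -c "
from go import *
plan([.5486,-.2631,.20],.987,n=1)"
```

```text
t 7.0 p [ 0.5491 -0.2636  0.0498] yaw_y 0.9868958906905948 zaxis [ 0.0011 -0.0004 -1.    ] F [-0.4417 -0.5344 -0.223 ] gap 0.06016039579405085 j6 -1.4764821730883344
dyaw 0.00010410930940518703 rv [ 0.0002  0.0011 -0.0001] local shift mm [   0.5429    0.2012 -150.1835] rows 4
[[0.0, 0.0, -0.0], [0.1, 0.1, -37.5]]
[[0.0, 0.0, -0.0], [0.1, 0.0, -37.5]]
[[0.0, 0.0, -0.0], [0.2, 0.0, -37.5]]
[[0.0, 0.0, -0.0], [0.2, 0.0, -37.5]]
```

move_arm(
  plan=[
    [[0,0,0],[0,0,0],72],
    [[0,0,0],[0,0,0],72],
    [[0,0,0],[0,0,-3],72],
    [[0,0,0],[0,0,-2],72],
    [[0,0,0],[0,0,0],55],
    [[0,0,0],[0,0,0],55],
    [[0,0,0],[0,0,0],55],
    [[0,0,0],[0,0,0],55],
    [[0,0,0],[0,0,0],55],
    [[0,0,0],[0,0,0],55],
  ],
  squeeze=30,
)

```text
t: 8.0
tool_pos: [0.5492, -0.2636, 0.0556]
eef_rot: [0.904, 3.007, -0.0]
contact_force: [-0.0, -0.1, 0.3]
finger_gap: 0.0598
```

move_arm(
  plan=[
    [[0,0,0],[0,0,-4],55],
    [[0,0,0],[0,0,-8],55],
    [[0,0,0],[0,0,-14],55],
    [[0,0,0],[0,0,-18],55],
    [[0,0,0],[0,0,-20],55],
    [[0,0,0],[0,0,-20],55],
    [[0,0,0],[0,0,-20],55],
    [[0,0,0],[0,0,-20],55],
    [[0,0,0],[0,0,-14],55],
    [[0,0,0],[0,0,-6],55],
  ],
)

```text
t: 9.0
tool_pos: [0.5474, -0.2626, 0.2092]
eef_rot: [-0.903, -3.006, -0.001]
contact_force: [-0.4, -0.5, -5.9]
finger_gap: 0.0595
```

```bash
python3 -c "
from go import *
from cut import W
q=[.574,.1497,.105]
T=W(q,(-.002,.035,0)); print(T)
plan([T[0],T[1],.195],.105)
s=grab('side','c.png')
"
```

```text
(np.float64(0.5683427639654921), np.float64(0.18429762535853966), 0)
t 9.0 p [ 0.5474 -0.2626  0.2092] yaw_y 0.9869605853399893 zaxis [-0.002   0.0014 -1.    ] F [-0.3786 -0.5465 -5.8748] gap 0.059534378280999424 j6 -1.4764228496801872
dyaw -0.8819605853399893 rv [-0.001  -0.0023  0.882 ] local shift mm [228.8068 384.4143  14.7972] rows 10
[[-0.0, -0.0, 0.088], [22.9, 38.4, 1.5]]
[[-0.0, -0.0, 0.088], [26.2, 36.3, 1.5]]
[[-0.0, -0.0, 0.088], [29.3, 33.8, 1.5]]
[[-0.0, -0.0, 0.088], [32.1, 31.1, 1.5]]
[[-0.0, -0.0, 0.088], [34.8, 28.2, 1.5]]
[[-0.0, -0.0, 0.088], [37.1, 25.0, 1.5]]
[[-0.0, -0.0, 0.088], [39.2, 21.6, 1.5]]
[[-0.0, -0.0, 0.088], [40.9, 18.1, 1.4]]
[[-0.0, -0.0, 0.088], [42.3, 14.4, 1.4]]
[[-0.0, -0.0, 0.088], [43.5, 10.6, 1.4]]
```

View pics/c.png

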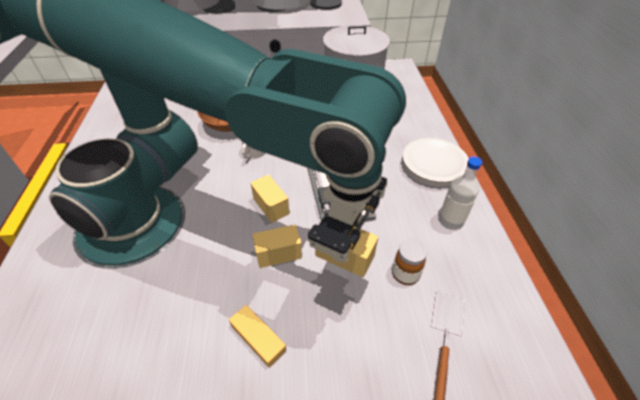

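The block is lifted clear at about (345,252) in the side view. I'll swing over the bed in two slower calls.

move_arm(
  plan="[[[0, 0, 0.044], [11.5, 19, 0], [55][0]], [[0, 0, 0.044], [12.5, 19, 0], 55], [[0, 0, 0.044], [13, 18, 0], 55], [[0, 0, 0.044], [14, 17.5, 0], 55], [[0, 0, 0.044], [14.5, 17, 0], 55], [[0, 0, 0.044], [15, 16.5, 0], 55], [[0, 0, 0.044], [16, 15.5, 0], 55], [[0, 0, 0.044], [16.5, 15, 0], 55], [[0, 0, 0.044], [17.5, 14, 0], 55], [[0, 0, 0.044], [18, 13.5, 0], 55]]",
)

```text
move_arm: Invalid argument: plan='[[[0, 0, 0.044], [11.5, 19, 0], [55][0]], [[0, 0, 0.044], [12.5, 19, 0], 55], [[0, 0, 0.044], [13, 18, 0], 55], [[0, 0, 0.044], [14, 17.5, 0], 55], [[0, 0, 0.044], [14.5, 17, 0], 55], [[0, 0, 0.044],...(365 chars total, truncated) is not valid JSON
```

move_arm(
  plan=[
    [[0,0,0.044],[11.5,19,0],55],
    [[0,0,0.044],[12.5,19,0],55],
    [[0,0,0.044],[13,18,0],55],
    [[0,0,0.044],[14,17.5,0],55],
    [[0,0,0.044],[14.5,17,0],55],
    [[0,0,0.044],[15,16.5,0],55],
    [[0,0,0.044],[16,15.5,0],55],
    [[0,0,0.044],[16.5,15,0],55],
    [[0,0,0.044],[17.5,14,0],55],
    [[0,0,0.044],[18,13.5,0],55],
  ],
)

```text
t: 10.05
tool_pos: [0.5574, -0.0328, 0.2017]
eef_rot: [-1.561, -2.712, 0.005]
contact_force: [-0.0, -0.1, -6.1]
finger_gap: 0.0599
```

move_arm(
  plan=[
    [[0,0,0.044],[18.5,12.5,0],55],
    [[0,0,0.044],[19,11.5,0],55],
    [[0,0,0.044],[19.5,11,0],55],
    [[0,0,0.044],[20,10,0],55],
    [[0,0,0.044],[20.5,9,0],55],
    [[0,0,0.044],[21,8,0],55],
    [[0,0,0.044],[21,7,0],55],
    [[0,0,0.044],[21.5,6,0],55],
    [[0,0,0.044],[21.5,5,0],55],
    [[0,0,0.02],[20,4,0],55],
  ],
)

```text
t: 11.05
tool_pos: [0.5698, 0.1971, 0.1925]
eef_rot: [-2.104, -2.306, 0.025]
contact_force: [-0.5, 0.7, -7.2]
finger_gap: 0.0593
```

```bash
python3 -c "
from go import *
plan([.5683,.1843,.115],.105,n=1)
"
```

```text
t 11.05 p [0.5698 0.1971 0.1925] yaw_y 0.09145294315432526 zaxis [-0.0252  0.0017 -0.9997] F [-0.4997  0.6549 -7.1778] gap 0.059294260816963186 j6 0.1947575109223584
dyaw 0.01354705684567481 rv [-0.0249 -0.0042 -0.0136] local shift mm [-12.9336  -0.6863  77.4702] rows 2
[[-0.012, -0.002, -0.007], [-6.5, -0.3, 38.7]]
[[-0.012, -0.002, -0.007], [-6.4, -0.9, 38.7]]
```

move_arm(
  plan=[
    [[-0.012,-0.002,-0.007],[-4,0,5],55],
    [[-0.012,-0.002,-0.007],[-4,0,8],55],
    [[0,0,0],[-3,0,10],55],
    [[0,0,0],[-1,0,12],55],
    [[0,0,0],[0,0,12],55],
    [[0,0,0],[0,0,10],55],
    [[0,0,0],[0,0,6],55],
    [[0,0,0],[0,0,3],55],
    [[0,0,0],[0,0,0],55],
    [[0,0,0],[0,0,0],55],
  ],
)

```text
t: 12.05
tool_pos: [0.5691, 0.1841, 0.1168]
eef_rot: [-2.098, -2.334, 0.008]
contact_force: [0.6, -0.1, -5.3]
finger_gap: 0.06
```

```bash
python3 -c "
from go import *
plan([.5683,.1843,.0956],.105,n=1)
t=grab('top');s=grab('side')
x,y,w,h=200,135,160,110
i=cv2.resize(t['img'][y:y+h,x:x+w],None,fx=2.5,fy=4)
x,y,w,h=270,80,130,150
j=cv2.resize(s['img'][y:y+h,x:x+w],None,fx=4,fy=4)
cv2.imwrite('pics/d.png',j);cv2.imwrite('pics/dt.png',i)
"
```

```text
t 12.05 p [0.5691 0.1841 0.1168] yaw_y 0.10608684476998892 zaxis [-0.0056 -0.0015 -1.    ] F [ 0.6355 -0.1383 -5.3237] gap 0.060030986568434815 j6 0.16410292691963305
dyaw -0.0010868447699889927 rv [-0.0058  0.0009  0.0011] local shift mm [ 0.2779 -0.6763 21.1749] rows 1
[[-0.006, 0.001, 0.001], [0.3, -0.7, 21.2]]
```

View pics/d.png

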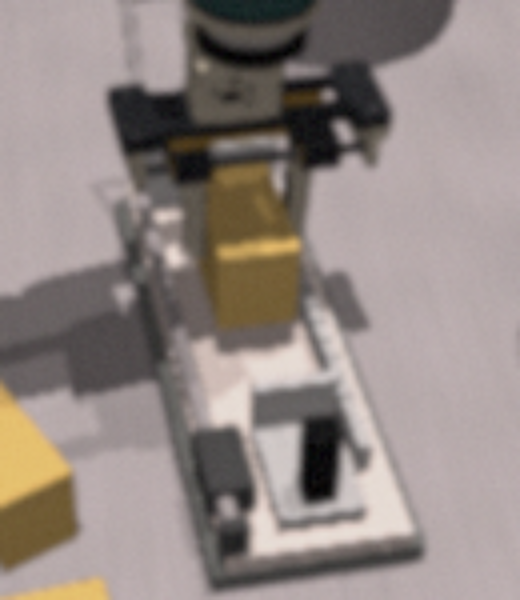

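View pics/dt.png

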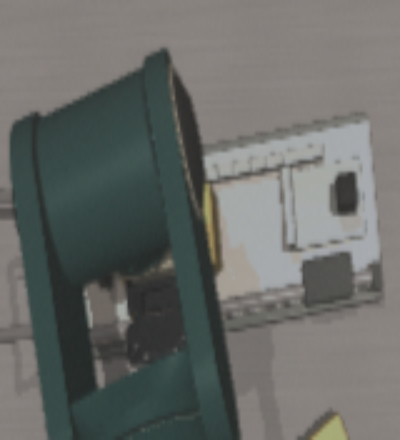

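The block hangs over the bed at (295,130) in the full side image, between the rod and the fence and ahead of the carriage. I'll lower it gently.

move_arm(
  plan=[
    [[-0.006,0,0],[0,-0.5,4],55],
    [[0,0,0],[0,0,5],55],
    [[0,0,0],[0,0,5],55],
    [[0,0,0],[0,0,3],55],
    [[0,0,0],[0,0,2],55],
    [[0,0,0],[0,0,1],55],
    [[0,0,0],[0,0,1],55],
    [[0,0,0],[0,0,0.5],55],
    [[0,0,0],[0,0,0],55],
    [[0,0,0],[0,0,0],55],
  ],
)

```text
t: 13.15
tool_pos: [0.5689, 0.1843, 0.0944]
eef_rot: [2.099, 2.335, 0.002]
contact_force: [0.3, 0.0, -6.8]
finger_gap: 0.0599
```

move_arm(
  plan=[
    [[0,0,0],[0,1,0.5],55],
    [[0,0,0],[0,1.5,0.5],55],
    [[0,0,0],[0,1.5,0.5],55],
    [[0,0,0],[0,1,0],55],
    [[0,0,0],[0,1,0],55],
    [[0,0,0],[0,1,0],55],
    [[0,0,0],[0,0.5,0],55],
    [[0,0,0],[0,0.5,0],55],
    [[0,0,0],[0,0,0],55],
    [[0,0,0],[0,0,0],55],
  ],
)

```text
t: 14.15
tool_pos: [0.5778, 0.1853, 0.0931]
eef_rot: [2.099, 2.335, 0.003]
contact_force: [0.8, -0.6, -5.6]
finger_gap: 0.0596
```

```bash
python3 -c "
from go import *
plan([.5683,.1843,.0906],.105,n=1)
"
```

```text
t 14.15 p [0.5778 0.1853 0.0931] yaw_y 0.10628363057763623 zaxis [ 0.0028 -0.0002 -1.    ] F [ 0.7906 -0.5589 -5.595 ] gap 0.05963831465701756 j6 0.16260561454750475
dyaw -0.0012836305776362522 rv [0.0027 0.0005 0.0013] local shift mm [ 0.0588 -9.592   2.4254] rows 1
[[0.003, 0.001, 0.001], [0.1, -9.6, 2.4]]
```

move_arm(
  plan=[
    [[0.003,0,0],[0,0.5,0.5],55],
    [[0,0,0],[0,0.5,0.5],55],
    [[0,0,0],[0,0.5,0],55],
    [[0,0,0],[0,0.5,0],55],
    [[0,0,0],[0,0.5,0],55],
    [[0,0,0],[0,0.5,0],55],
    [[0,0,0],[0,0,0],55],
    [[0,0,0],[0,0,0],55],
    [[0,0,0],[0,0,0],55],
    [[0,0,0],[0,0,0],55],
  ],
)

```text
t: 15.15
tool_pos: [0.5807, 0.1856, 0.0919]
eef_rot: [-2.1, -2.336, 0.002]
contact_force: [-0.2, -1.1, -5.6]
finger_gap: 0.0598
```

move_arm(
  plan=[
    [[0,0,0],[0,0.5,0],55],
    [[0,0,0],[0,0.5,0],55],
    [[0,0,0],[0,0.5,0],55],
    [[0,0,0],[0,0.5,0],55],
    [[0,0,0],[0,0,0],55],
    [[0,0,0],[0,0,0],55],
    [[0,0,0],[0,0,0],55],
    [[0,0,0],[0,0,0],55],
    [[0,0,0],[0,0,0],55],
    [[0,0,0],[0,0,0],55],
  ],
)

```text
t: 16.15
tool_pos: [0.581, 0.1857, 0.0917]
eef_rot: [-2.099, -2.333, 0.008]
contact_force: [-1.4, -0.4, -6.1]
finger_gap: 0.06
```

move_arm(
  plan=[
    [[0,0,0],[0,0.5,0.5],55],
    [[0,0,0],[0,0.5,0.5],55],
    [[0,0,0],[0,0.5,0.5],55],
    [[0,0,0],[0,0.5,0.5],55],
    [[0,0,0],[0,0.5,0.5],55],
    [[0,0,0],[0,1,0.5],55],
    [[0,0,0],[0,1,0.5],55],
    [[0,0,0],[0,1,0.5],55],
    [[0,0,0],[0,1,0.5],55],
    [[0,0,0],[0,1,0.5],55],
  ],
)

```text
t: 17.15
tool_pos: [0.5818, 0.1859, 0.0913]
eef_rot: [-2.094, -2.321, 0.029]
contact_force: [-15.9, -2.2, 6.0]
finger_gap: 0.0595
```

```bash
python3 -c "
from go import *
plan([.5683,.1843,.0906],.105,n=1)
s=grab('side')
x,y,w,h=270,80,130,150
j=cv2.resize(s['img'][y:y+h,x:x+w],None,fx=4,fy=4)
cv2.imwrite('pics/e.png',j)
"
```

```text
t 17.15 p [0.5818 0.1859 0.0913] yaw_y 0.10266290859340046 zaxis [-0.0241 -0.0035 -0.9997] F [-15.8727  -2.1533   5.9849] gap 0.0594953763113018 j6 0.1628067982562903
dyaw 0.002337091406599434 rv [-0.0244  0.001  -0.0023] local shift mm [ -0.2215 -13.5779   1.0291] rows 1
[[-0.024, 0.001, -0.002], [-0.2, -13.6, 1.0]]
```

View pics/e.png

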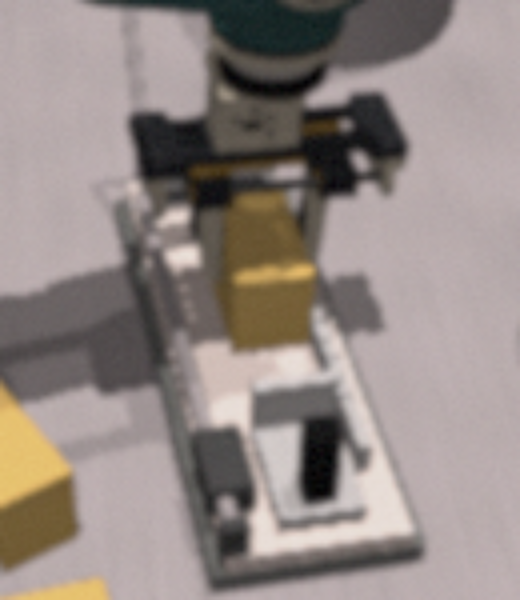

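move_arm(
  plan=[
    [[-0.012,0,0],[0,0.3,0],55],
    [[-0.012,0,0],[0,0.3,0],55],
    [[0,0,0],[0,0,0],55],
    [[0,0,0],[0,0,0],75],
    [[0,0,0],[0,0,0],75],
    [[0,0,0],[0,0,0],75],
    [[0,0,0],[0,0,-8],80],
    [[0,0,0],[0,0,-15],80],
    [[0,0,0],[0,0,-25],80],
    [[0,0,0],[0,0,-30],80],
  ],
)

```text
t: 18.2
tool_pos: [0.5818, 0.1859, 0.1728]
eef_rot: [-2.104, -2.331, 0.005]
contact_force: [-0.1, -0.0, 0.1]
finger_gap: 0.0799
```

```bash
python3 -c "
from go import *
plan([.5683,.1843,.0906],.105,n=1)
t=grab('top');s=grab('side')
x,y,w,h=270,80,130,150
j=cv2.resize(s['img'][y:y+h,x:x+w],None,fx=4,fy=4)
cv2.imwrite('pics/f.png',j)
"
```

```text
t 18.2 p [0.5818 0.1859 0.1728] yaw_y 0.10246517687660908 zaxis [-0.0034 -0.0016 -1.    ] F [-0.1054 -0.0014  0.1408] gap 0.0798966965246821 j6 0.16535507255281873
dyaw 0.002534823123390817 rv [-0.0035  0.0012 -0.0025] local shift mm [ -0.0888 -13.3187  82.2832] rows 2
[[-0.002, 0.001, -0.001], [-0.0, -6.7, 41.1]]
[[-0.002, 0.001, -0.001], [-0.1, -6.7, 41.1]]
```

View pics/f.png

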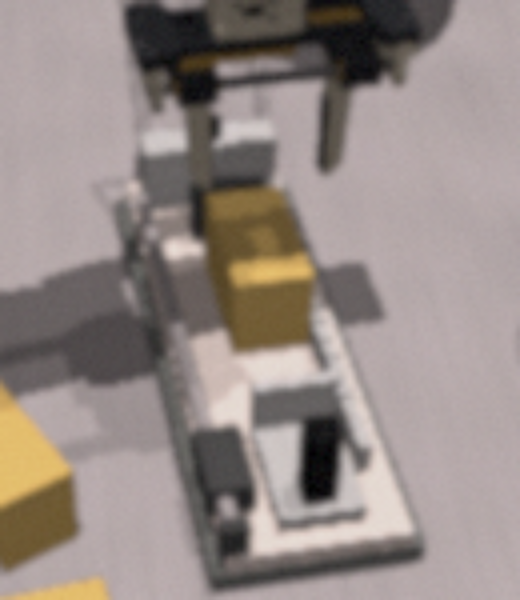

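The block stands free on the bed against the fence, with its rear face at about (337,155) in the full side view, and the carriage is still back. Next I'll close the fingers and move behind the handle.

```bash
python3 -c "
from go import *
plan([.605,-.066,.18],.105,n=10)
" | head -6
```

```text
t 18.3 p [0.5836 0.1864 0.1773] yaw_y 0.1024381468481508 zaxis [ 0.0038  0.0004 -1.    ] F [ 0.5719 -0.4016 -0.0924] gap 0.08010875708548308 j6 0.16540482473654136
dyaw 0.0025618531518492027 rv [ 0.0038  0.     -0.0026] local shift mm [-253.242    -4.4765   -2.6811] rows 10
[[0.0, 0.0, -0.0], [-25.3, -0.4, -0.3]]
[[0.0, 0.0, -0.0], [-25.3, -0.5, -0.3]]
[[0.0, 0.0, -0.0], [-25.3, -0.5, -0.3]]
[[0.0, 0.0, -0.0], [-25.3, -0.5, -0.3]]
```

move_arm(
  plan=[
    [[0,0,0],[-20,-0.5,0],0],
    [[0,0,0],[-28,-0.5,0],0],
    [[0,0,0],[-28,-0.5,0],0],
    [[0,0,0],[-28,-0.5,0],0],
    [[0,0,0],[-28,-0.5,0],0],
    [[0,0,0],[-28,-0.5,0],0],
    [[0,0,0],[-28,-0.5,0],0],
    [[0,0,0],[-28,-0.5,0],0],
    [[0,0,0],[-24,-0.5,0],0],
    [[0,0,0],[-13,0,0],0],
  ],
)

```text
t: 19.3
tool_pos: [0.6068, -0.0734, 0.1872]
eef_rot: [2.094, 2.329, 0.016]
contact_force: [-0.4, 0.8, -0.7]
finger_gap: 0.0046
```

```bash
python3 -c "
from go import *
plan([.605,-.068,.09],.105,n=10)
s=grab('side')
x,y,w,h=270,80,130,150
j=cv2.resize(s['img'][y:y+h,x:x+w],None,fx=4,fy=4)
cv2.imwrite('pics/g.png',j)
"
```

```text
t 19.3 p [ 0.6068 -0.0734  0.1872] yaw_y 0.10611383506925116 zaxis [ 0.014   0.0014 -0.9999] F [-0.4417  0.7944 -0.6579] gap 0.004607272320709252 j6 -0.2702431840975866
dyaw -0.0011138350692512233 rv [0.0141 0.0001 0.0011] local shift mm [ 5.5926 -2.5595 97.2207] rows 10
[[0.001, 0.0, 0.0], [0.6, -0.3, 9.7]]
[[0.001, 0.0, 0.0], [0.6, -0.2, 9.7]]
[[0.001, 0.0, 0.0], [0.6, -0.2, 9.7]]
[[0.001, 0.0, 0.0], [0.6, -0.2, 9.7]]
[[0.001, 0.0, 0.0], [0.6, -0.2, 9.7]]
[[0.001, 0.0, 0.0], [0.6, -0.2, 9.7]]
[[0.001, 0.0, 0.0], [0.6, -0.2, 9.7]]
[[0.001, 0.0, 0.0], [0.6, -0.2, 9.7]]
[[0.001, 0.0, 0.0], [0.6, -0.1, 9.7]]
[[0.001, 0.0, 0.0], [0.6, -0.1, 9.7]]
```

View pics/g.png

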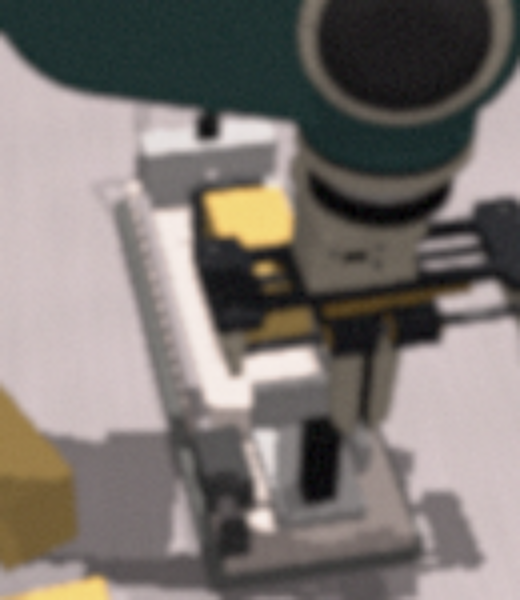

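move_arm(
  plan=[
    [[0.007,0,0],[0,0,6],0],
    [[0.007,0,0],[0,0,10],0],
    [[0,0,0],[0,0,13],0],
    [[0,0,0],[0,0,13],0],
    [[0,0,0],[0,0,13],0],
    [[0,0,0],[0,0,13],0],
    [[0,0,0],[0,0,12],0],
    [[0,0,0],[0,0,8],0],
    [[0,0,0],[0,0,5],0],
    [[0,0,0],[0,0,2],0],
  ],
)

```text
t: 20.35
tool_pos: [0.6061, -0.0707, 0.0823]
eef_rot: [-2.096, -2.336, 0.003]
contact_force: [-0.5, -0.4, 0.3]
finger_gap: 0.0006
```

```bash
python3 -c "
from go import *
plan([.605,-.068,.09],.105,n=1)
s=grab('side')
x,y,w,h=270,80,130,150
j=cv2.resize(s['img'][y:y+h,x:x+w],None,fx=4,fy=4)
cv2.imwrite('pics/g2.png',j)
"
```

```text
t 20.35 p [ 0.6061 -0.0707  0.0823] yaw_y 0.10820803554323119 zaxis [-0.0035  0.0005 -1.    ] F [-0.518  -0.4458  0.3216] gap 0.0005843798692643099 j6 -0.26612626534490097
dyaw -0.0032080355432311247 rv [-0.0035 -0.0009  0.0032] local shift mm [ 2.8247 -0.8373 -7.6858] rows 1
[[-0.003, -0.001, 0.003], [2.8, -0.8, -7.7]]
```

View pics/g2.png

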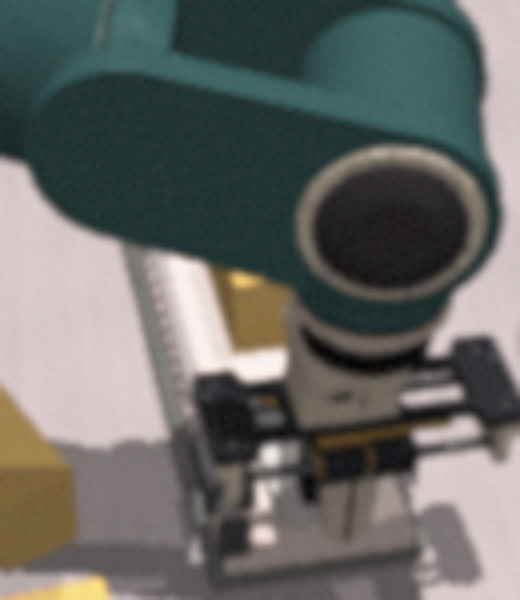

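move_arm(
  plan=[
    [[0,0,0],[4,-1,-0.5],0],
    [[0,0,0],[4,-1,-0.5],0],
    [[0,0,0],[4,-1,0],0],
    [[0,0,0],[4,-1,0],0],
    [[0,0,0],[4,-1,0],0],
    [[0,0,0],[4,0,0],0],
    [[0,0,0],[4,0,0],0],
    [[0,0,0],[4,0,0],0],
    [[0,0,0],[4,0,0],0],
    [[0,0,0],[4,0,0],0],
  ],
)

```text
t: 21.4
tool_pos: [0.5971, -0.0294, 0.0857]
eef_rot: [2.098, 2.336, -0.002]
contact_force: [1.0, -3.8, -0.1]
finger_gap: 0.0004
```

```bash
python3 -c "
from go import *
plan([.605,-.068,.083],.105,n=1)
s=grab('side')
x,y,w,h=270,80,130,150
j=cv2.resize(s['img'][y:y+h,x:x+w],None,fx=4,fy=4)
cv2.imwrite('pics/g3.png',j)
"
```

```text
t 21.4 p [ 0.5971 -0.0294  0.0857] yaw_y 0.10742713816279902 zaxis [ 0.0003 -0.0019 -1.    ] F [ 1.0008 -3.754  -0.126 ] gap 0.00043088682279174994 j6 -0.19794153359313807
dyaw -0.0024271381627989363 rv [0.0001 0.0019 0.0024] local shift mm [-39.2281   3.7015   2.7706] rows 1
[[0.0, 0.002, 0.002], [-39.2, 3.7, 2.8]]
```

View pics/g3.png

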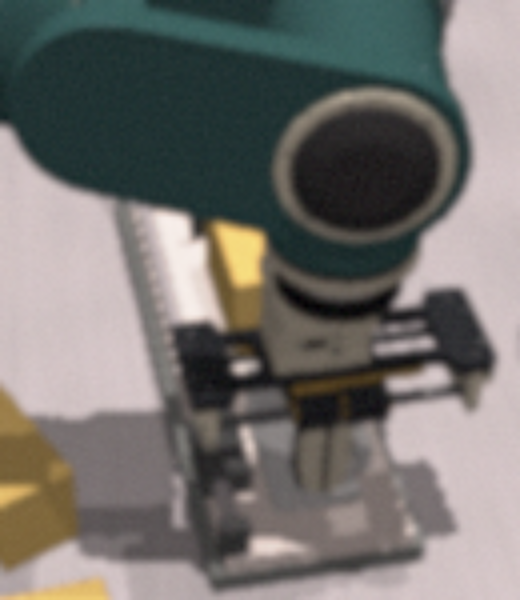

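move_arm(
  plan=[
    [[0,0,0],[5,0,0],0],
    [[0,0,0],[5,0,0],0],
    [[0,0,0],[5,0,0],0],
    [[0,0,0],[5,0,0],0],
    [[0,0,0],[5,0,0],0],
    [[0,0,0],[5,0,0],0],
    [[0,0,0],[5,0,0],0],
    [[0,0,0],[5,0,0],0],
    [[0,0,0],[4,0,0],0],
    [[0,0,0],[3,0,0],0],
  ],
)

```text
t: 22.45
tool_pos: [0.592, 0.0214, 0.0857]
eef_rot: [2.097, 2.336, -0.001]
contact_force: [3.6, -3.2, -1.0]
finger_gap: 0.0004
```

```bash
python3 -c "
from go import *
plan([.605,-.068,.083],.105,n=1)
t=grab('top');s=grab('side')
x,y,w,h=270,80,130,150
j=cv2.resize(s['img'][y:y+h,x:x+w],None,fx=4,fy=4)
x,y,w,h=200,135,160,110
i=cv2.resize(t['img'][y:y+h,x:x+w],None,fx=1.7,fy=1.7)
i=cv2.copyMakeBorder(i,0,600-i.shape[0],0,0,0)
cv2.imwrite('pics/g4.png',np.hstack([j,i]))
"
```

```text
t 22.45 p [0.592  0.0214 0.0857] yaw_y 0.10766211535815107 zaxis [ 0.0013 -0.002  -1.    ] F [ 3.5926 -3.2422 -1.0345] gap 0.0003545585374286717 j6 -0.11305610536216557
dyaw -0.0026621153581509738 rv [0.001  0.0022 0.0027] local shift mm [-90.3067   3.3247   2.8829] rows 3
[[0.0, 0.001, 0.001], [-30.1, 1.1, 1.0]]
[[0.0, 0.001, 0.001], [-30.1, 1.1, 0.9]]
[[0.0, 0.001, 0.001], [-30.1, 1.2, 0.9]]
```

View pics/g4.png

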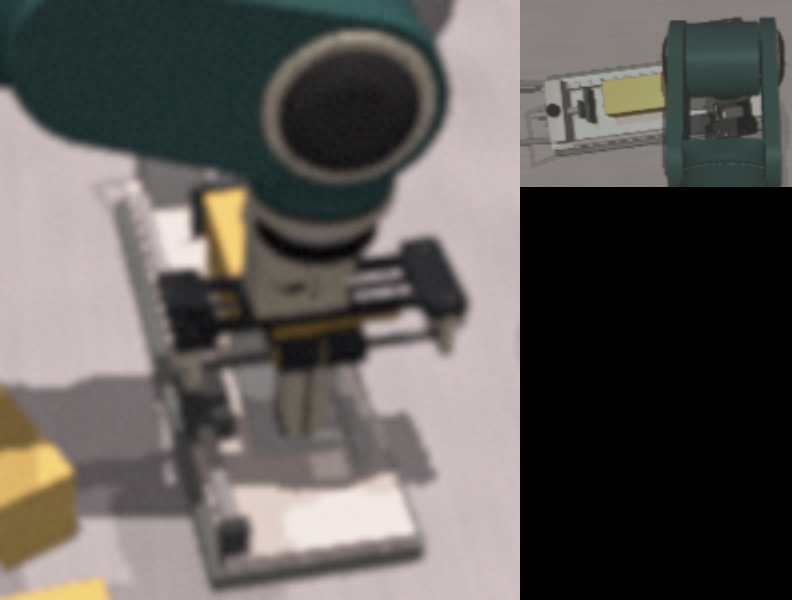

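move_arm(
  plan=[
    [[0,0,0],[2,0,0],0],
    [[0,0,0],[2,0,0],0],
    [[0,0,0],[2,0,0],0],
    [[0,0,0],[2,0,0],0],
    [[0,0,0],[2,0,0],0],
    [[0,0,0],[2,0,0],0],
    [[0,0,0],[2,0,0],0],
    [[0,0,0],[2,0,0],0],
    [[0,0,0],[1.5,0,0],0],
    [[0,0,0],[1,0,0],0],
  ],
)

```text
t: 23.55
tool_pos: [0.5899, 0.04, 0.0857]
eef_rot: [2.097, 2.334, -0.003]
contact_force: [2.5, -7.5, -1.0]
finger_gap: 0.0002
```

```bash
cat > look.py <<'E'
from go import *
import sys
plan([.605,-.068,.083],.105,n=1)
t=grab('top')
x,y,w,h=200,145,110,75
i=cv2.resize(t['img'][y:y+h,x:x+w],None,fx=7,fy=7,interpolation=cv2.INTER_CUBIC)
cv2.imwrite('pics/'+sys.argv[1],i)
E
python3 look.py k1.png
```

```text
t 23.55 p [0.5899 0.04   0.0857] yaw_y 0.10696202255377342 zaxis [ 0.0014 -0.004  -1.    ] F [ 2.4893 -7.5228 -1.0166] gap 0.000244465243516168 j6 -0.07944861738081133
dyaw -0.0019620225537733127 rv [0.0009 0.0041 0.002 ] local shift mm [-108.9896    3.4349    3.1134] rows 3
[[0.0, 0.001, 0.001], [-36.3, 1.1, 1.0]]
[[0.0, 0.001, 0.001], [-36.3, 1.2, 1.0]]
[[0.0, 0.001, 0.001], [-36.3, 1.2, 0.9]]
```

View pics/k1.png

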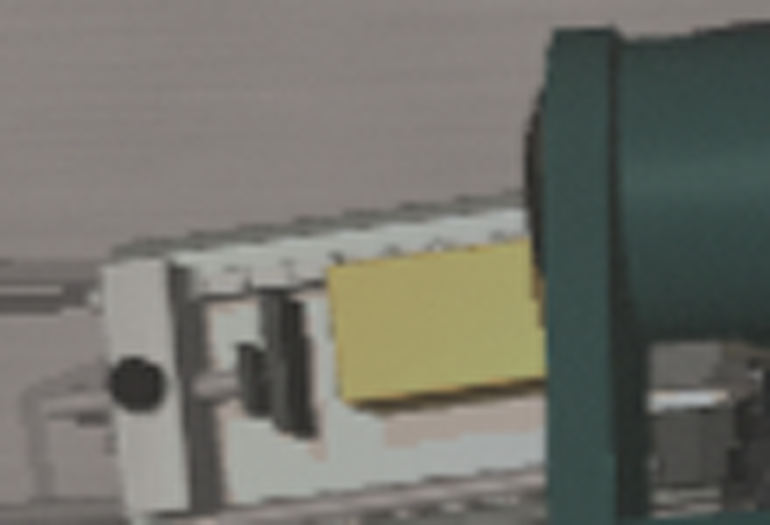

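move_arm(
  plan=[
    [[0,0,0],[1,0,0],0],
    [[0,0,0],[1,0,0],0],
    [[0,0,0],[1,0,0],0],
    [[0,0,0],[1,0,0],0],
    [[0,0,0],[1,0,0],0],
    [[0,0,0],[1,0,0],0],
    [[0,0,0],[1,0,0],0],
    [[0,0,0],[1,0,0],0],
    [[0,0,0],[1,0,0],0],
    [[0,0,0],[1,0,0],0],
  ],
)

```text
t: 24.6
tool_pos: [0.5892, 0.0478, 0.0858]
eef_rot: [2.095, 2.329, -0.01]
contact_force: [2.9, -8.0, -1.6]
finger_gap: 0.0001
```

```bash
python3 look.py k2.png
```

```text
t 24.6 p [0.5892 0.0478 0.0858] yaw_y 0.10551149742138449 zaxis [ 0.0022 -0.0105 -0.9999] F [ 2.8706 -7.9699 -1.6214] gap 6.23301126446037e-05 j6 -0.060011937614517716
dyaw -0.0005114974213844548 rv [0.0011 0.0107 0.0005] local shift mm [-116.765     3.5492    4.0248] rows 3
[[0.0, 0.004, 0.0], [-38.9, 1.2, 1.3]]
[[0.0, 0.004, 0.0], [-38.9, 1.2, 1.2]]
[[0.0, 0.004, 0.0], [-38.9, 1.2, 1.1]]
```

View pics/k2.png

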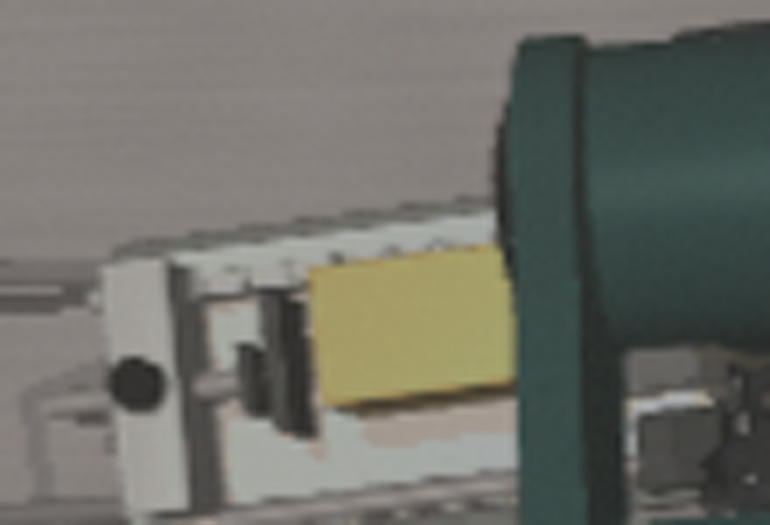

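move_arm(
  plan=[
    [[0,0.001,0],[0.8,0,0],0],
    [[0,0.001,0],[0.8,0,0],0],
    [[0,0.001,0],[0.8,0,0],0],
    [[0,0.001,0],[0.8,0,0],0],
    [[0,0.001,0],[0.8,0,0],0],
    [[0,0.001,0],[0.8,0,0],0],
    [[0,0.001,0],[0.8,0,0],0],
    [[0,0.001,0],[0.8,0,0],0],
    [[0,0.001,0],[0.8,0,0],0],
    [[0,0.001,0],[0.8,0,0],0],
  ],
)

```text
t: 25.65
tool_pos: [0.5886, 0.0535, 0.0857]
eef_rot: [2.099, 2.33, -0.006]
contact_force: [2.9, -7.7, -1.1]
finger_gap: 0.0004
```

```bash
python3 look.py k3.png
```

```text
t 25.65 p [0.5886 0.0535 0.0857] yaw_y 0.10412198226119071 zaxis [ 0.0019 -0.0067 -1.    ] F [ 2.9176 -7.6552 -1.067 ] gap 0.00036693366389086286 j6 -0.05169518017263602
dyaw 0.0008780177388092447 rv [ 0.0012  0.0069 -0.0009] local shift mm [-122.514     3.6887    3.5843] rows 3
[[0.0, 0.002, -0.0], [-40.8, 1.2, 1.2]]
[[0.0, 0.002, -0.0], [-40.8, 1.2, 1.1]]
[[0.0, 0.002, -0.0], [-40.8, 1.2, 1.0]]
```

View pics/k3.png

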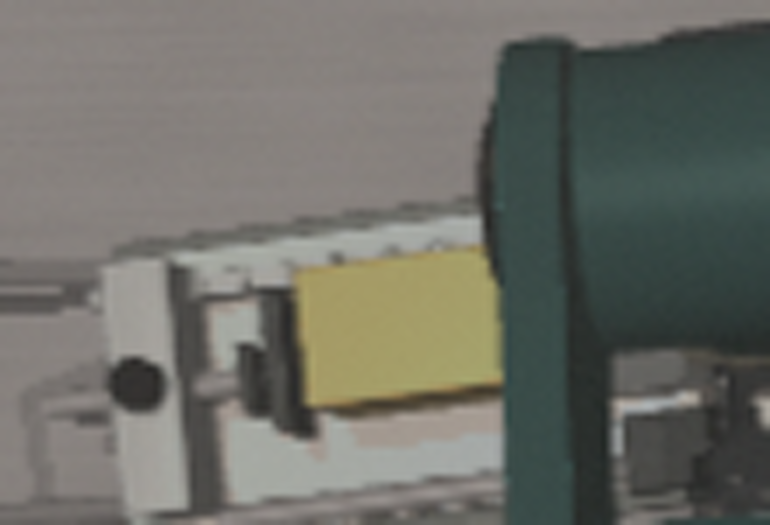

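move_arm(
  plan=[
    [[0,0.001,0],[0.8,0,0],0],
    [[0,0.001,0],[0.8,0,0],0],
    [[0,0.001,0],[0.8,0,0],0],
    [[0,0.001,0],[0.8,0,0],0],
    [[0,0.001,0],[0.8,0,0],0],
    [[0,0.001,0],[0.8,0,0],0],
    [[0,0.001,0],[0.8,0,0],0],
    [[0,0.001,0],[0.8,0,0],0],
    [[0,0.001,0],[0.8,0,0],0],
    [[0,0.001,0],[0.8,0,0],0],
  ],
)

```text
t: 26.7
tool_pos: [0.588, 0.0591, 0.0857]
eef_rot: [2.102, 2.33, -0.002]
contact_force: [3.0, -7.4, -0.3]
finger_gap: 0.0006
```

```bash
python3 look.py k4.png
```

```text
t 26.7 p [0.588  0.0591 0.0857] yaw_y 0.1026913147014333 zaxis [ 0.0015 -0.0029 -1.    ] F [ 2.9569 -7.379  -0.2602] gap 0.0005563325513808828 j6 -0.04348835915724987
dyaw 0.0023086852985667594 rv [ 0.0012  0.0031 -0.0023] local shift mm [-128.1561    3.8836    3.0825] rows 3
[[0.0, 0.001, -0.001], [-42.7, 1.3, 1.0]]
[[0.0, 0.001, -0.001], [-42.7, 1.3, 1.0]]
[[0.0, 0.001, -0.001], [-42.7, 1.2, 0.9]]
```

View pics/k4.png

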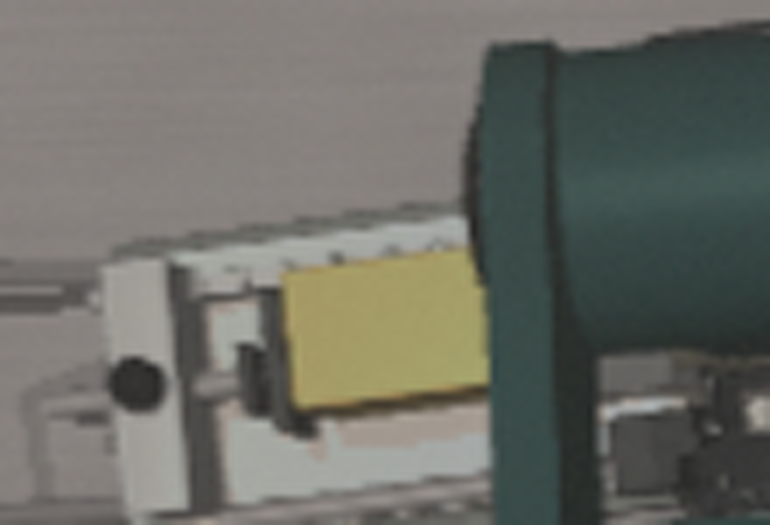

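move_arm(
  plan=[
    [[0,0.001,0],[0.8,0,0],0],
    [[0,0.001,0],[0.8,0,0],0],
    [[0,0.001,0],[0.8,0,0],0],
    [[0,0.001,0],[0.8,0,0],0],
    [[0,0,0],[0.8,0,0],0],
    [[0,0,0],[0.8,0,0],0],
    [[0,0,0],[0.8,0,0],0],
    [[0,0,0],[0.8,0,0],0],
    [[0,0,0],[0.8,0,0],0],
    [[0,0,0],[0.8,0,0],0],
  ],
)

```text
t: 27.75
tool_pos: [0.5874, 0.0646, 0.0857]
eef_rot: [2.103, 2.327, -0.005]
contact_force: [2.7, -7.1, -0.1]
finger_gap: 0.0005
```

```bash
python3 look.py k5.png
```

```text
t 27.75 p [0.5874 0.0646 0.0857] yaw_y 0.10133428830168024 zaxis [ 0.0017 -0.0055 -1.    ] F [ 2.6837 -7.0866 -0.1492] gap 0.0005291641176892568 j6 -0.03082024502290092
dyaw 0.0036657116983196403 rv [ 0.0011  0.0056 -0.0037] local shift mm [-133.7233    4.0736    3.4409] rows 3
[[0.0, 0.002, -0.001], [-44.6, 1.4, 1.1]]
[[0.0, 0.002, -0.001], [-44.6, 1.3, 1.1]]
[[0.0, 0.002, -0.001], [-44.6, 1.2, 1.0]]
```

View pics/k5.png

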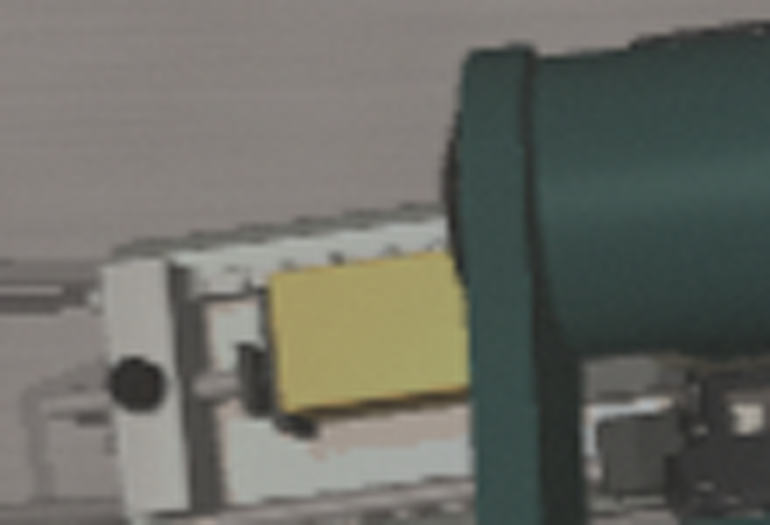

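move_arm(
  plan=[
    [[0,0.001,0],[0.8,0,0],0],
    [[0,0.001,0],[0.8,0,0],0],
    [[0,0.001,0],[0.8,0,0],0],
    [[0,0.001,0],[0.8,0,0],0],
    [[0,0.001,0],[0.8,0,0],0],
    [[0,0,0],[0.8,0,0],0],
    [[0,0,0],[0.8,0,0],0],
    [[0,0,0],[0.8,0,0],0],
    [[0,0,0],[0.8,0,0],0],
    [[0,0,0],[0.8,0,0],0],
  ],
)

```text
t: 28.8
tool_pos: [0.587, 0.0689, 0.0857]
eef_rot: [2.103, 2.324, -0.009]
contact_force: [3.4, -8.8, -0.4]
finger_gap: 0.0004
```

```bash
python3 look.py k6.png
```

```text
t 28.8 p [0.587  0.0689 0.0857] yaw_y 0.09975297257658303 zaxis [ 0.002  -0.0094 -1.    ] F [ 3.3611 -8.8098 -0.4299] gap 0.00044326282966680914 j6 -0.01903558357962082
dyaw 0.005247027423416872 rv [ 0.0011  0.0096 -0.0053] local shift mm [-138.0196    4.2926    4.0695] rows 4
[[0.0, 0.002, -0.001], [-34.5, 1.1, 1.0]]
[[0.0, 0.002, -0.001], [-34.5, 1.0, 0.9]]
[[0.0, 0.002, -0.001], [-34.5, 1.0, 0.9]]
[[0.0, 0.002, -0.001], [-34.5, 0.9, 0.8]]
```

View pics/k6.png

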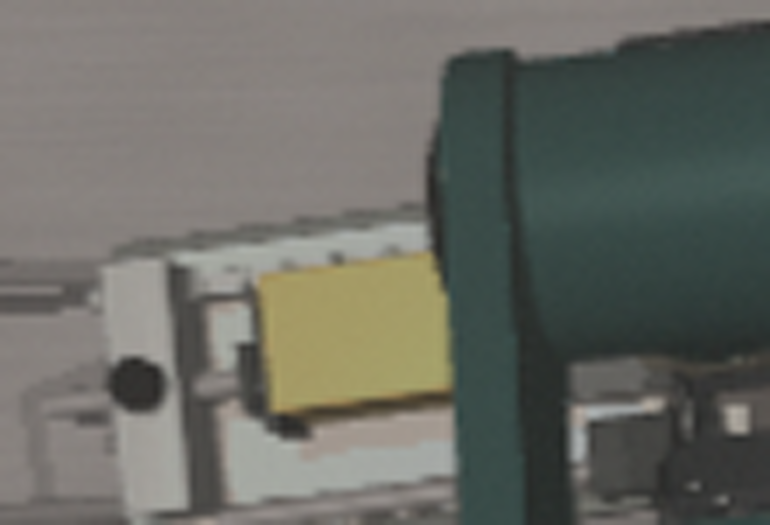

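The plate's rear edge has started moving (u 262→250) and the force is up from 7.1 to 8.8 N, so the spring is engaged. I'll keep going gently.

move_arm(
  plan=[
    [[0,0.001,0],[0.8,0,0],0],
    [[0,0.001,0],[0.8,0,0],0],
    [[0,0.001,0],[0.8,0,0],0],
    [[0,0.001,0],[0.8,0,0],0],
    [[0,0.001,0],[0.8,0,0],0],
    [[0,0.001,0],[0.8,0,0],0],
    [[0,0.001,0],[0.8,0,0],0],
    [[0,0,0],[0.8,0,0],0],
    [[0,0,0],[0.8,0,0],0],
    [[0,0,0],[0.8,0,0],0],
  ],
)

```text
t: 29.85
tool_pos: [0.5866, 0.0722, 0.0858]
eef_rot: [2.103, 2.32, -0.013]
contact_force: [2.9, -9.4, 0.1]
finger_gap: 0.0005
```

move_arm(
  plan=[
    [[0,0.001,0],[0.8,0,0],0],
    [[0,0.001,0],[0.8,0,0],0],
    [[0,0.001,0],[0.8,0,0],0],
    [[0,0.001,0],[0.8,0,0],0],
    [[0,0.001,0],[0.8,0,0],0],
    [[0,0.001,0],[0.8,0,0],0],
    [[0,0.001,0],[0.8,0,0],0],
    [[0,0.001,0],[0.8,0,0],0],
    [[0,0.001,0],[0.8,0,0],0],
    [[0,0.001,0],[0.8,0,0],0],
  ],
)

```text
t: 30.85
tool_pos: [0.5865, 0.0727, 0.0858]
eef_rot: [2.104, 2.314, -0.019]
contact_force: [4.2, -12.6, -0.9]
finger_gap: 0.0006
```

```bash
python3 look.py k7.png
```

```text
t 30.85 p [0.5865 0.0727 0.0858] yaw_y 0.09516433914338528 zaxis [ 0.0024 -0.0188 -0.9998] F [  4.2049 -12.6054  -0.9142] gap 0.0005511085680246064 j6 -0.0012535576965717705
dyaw 0.009835660856614803 rv [ 0.0005  0.0189 -0.0098] local shift mm [-141.7132    5.0063    5.5327] rows 4
[[0.0, 0.005, -0.002], [-35.4, 1.3, 1.4]]
[[0.0, 0.005, -0.002], [-35.4, 1.2, 1.2]]
[[0.0, 0.005, -0.002], [-35.4, 1.1, 1.0]]
[[0.0, 0.005, -0.002], [-35.5, 1.0, 0.9]]
```

View pics/k7.png

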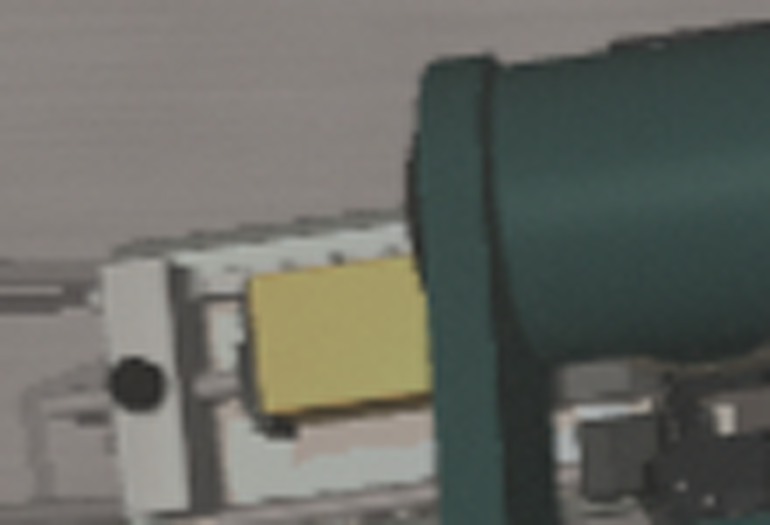

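Only 0.5 mm moved last call and the force rose to 12.6 N, so the plate looks home after about 8 mm of travel. One slightly firmer nudge to confirm.

move_arm(
  plan=[
    [[0,0,0],[0.8,0,0],0],
    [[0,0,0],[0.8,0,0],0],
    [[0,0,0],[1,0,0],0],
    [[0,0,0],[1,0,0],0],
    [[0,0,0],[1,0,0],0],
    [[0,0,0],[1,0,0],0],
    [[0,0,0],[1.2,0,0],0],
    [[0,0,0],[1.2,0,0],0],
    [[0,0,0],[1.2,0,0],0],
    [[0,0,0],[1.2,0,0],0],
  ],
)

```text
t: 31.9
tool_pos: [0.5865, 0.0723, 0.0861]
eef_rot: [2.097, 2.298, -0.043]
contact_force: [3.5, -17.0, -0.3]
finger_gap: 0.0003
```

move_arm(
  plan=[
    [[0,0,0],[-0.5,0,0],0],
    [[0,0,0],[-1,0,0],0],
    [[0,0,0],[-2,0,0],0],
    [[0,0,0],[-4,0,0],0],
    [[0,0.01,0],[-6,0,0],0],
    [[0,0.01,0],[-8,0,0],0],
    [[0,0.01,0],[-8,0,0],0],
    [[0,0,0],[-3,0,-5],0],
    [[0,0,0],[0,0,-15],0],
    [[0,0,0],[0,0,-25],0],
  ],
)

```text
t: 32.9
tool_pos: [0.5877, 0.0378, 0.1313]
eef_rot: [-2.118, -2.32, 0.014]
contact_force: [0.3, -0.1, 0.1]
finger_gap: 0.0002
```

move_arm(
  plan=[
    [[0,0,0],[0,0,-30],0],
    [[0,0,0],[-10,0,-30],0],
    [[0,0,0],[-30,-10,-20],0],
    [[0,0,0],[-40,-10,0],0],
    [[0,0,0],[-40,-10,0],0],
    [[0,0,0],[-40,-10,0],0],
    [[0,0,0],[-40,-10,0],0],
    [[0,0,0],[-40,-10,0],0],
    [[0,0,0],[-30,-10,0],0],
    [[0,0,0],[-10,0,0],0],
  ],
)

```text
t: 33.9
tool_pos: [0.543, -0.2551, 0.2362]
eef_rot: [2.104, 2.314, -0.0]
contact_force: [-0.3, 0.2, -0.2]
finger_gap: 0.0004
```

```bash
python3 -c "
from go import *
from fit import fitblock
print(get_obs()['t'],get_obs()['tool_pos'])
t=grab('top','z0.png');s=grab('side')
x,y,w,h=200,145,160,85
i=cv2.resize(t['img'][y:y+h,x:x+w],None,fx=5,fy=5,interpolation=cv2.INTER_CUBIC);cv2.imwrite('pics/zt.png',i)
x,y,w,h=270,80,130,150
j=cv2.resize(s['img'][y:y+h,x:x+w],None,fx=4,fy=4,interpolation=cv2.INTER_CUBIC);cv2.imwrite('pics/zs.png',j)
for n in('mug','jar','wedge','pusher_face','block','handle_top'):
  for c in('top','side'): print(n,c,[(np.round(r['at'],1),round(r['conf'],2)) for r in nets.pinpoint(c,n)][:3])
"
```

```text
33.9 [ 0.543  -0.2551  0.2362]
mug top [(array([248.3, 274.5]), 0.94), (array([297.4, 184.7]), 0.22)]
mug side [(array([254.6, 150.6]), 0.62)]
jar top [(array([397. , 148.5]), 0.59)]
jar side [(array([405. , 271.7]), 0.72)]
wedge top [(array([296.4, 185.7]), 0.42)]
wedge side [(array([257.9, 338.3]), 0.91)]
pusher_face top [(array([277. , 190.2]), 0.74)]
pusher_face side []
block top [(array([375.6, 247.8]), 0.95), (array([326.5, 252.6]), 0.95), (array([257.9, 193.3]), 0.8)]
block side [(array([268.1, 204.1]), 0.95), (array([279.2, 252.7]), 0.56)]
handle_top top [(array([296.1, 185.4]), 0.62)]
handle_top side []
```

View pics/zt.png

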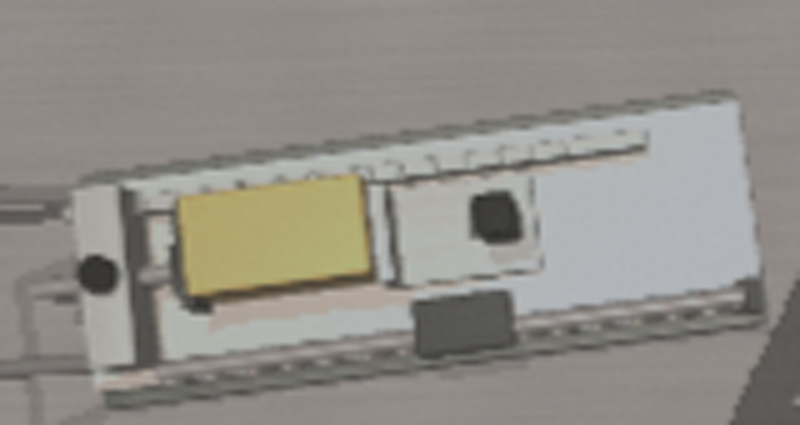

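View pics/zs.png

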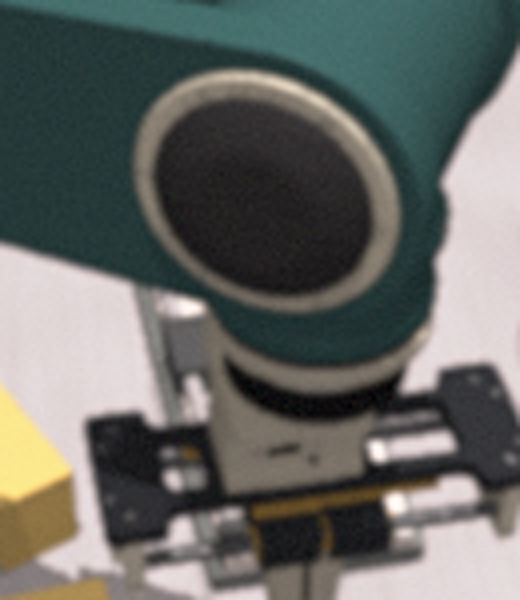

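```bash
python3 -c "
from fit import *
t=grab('top')
p=fitblock([t],[(254,192)],[.573,.2],.035)
c,s=np.cos(.105),np.sin(.105);d=p[:2]-[.574,.1497]
print('cutter xy',c*d[0]+s*d[1],-s*d[0]+c*d[1],'dyaw',(p[2]-.105+np.pi/2)%np.pi-np.pi/2)
m=mask(t['img'],(254,192),True).astype(np.uint8)
print(cv2.minAreaRect(cv2.findNonZero(m)))
# picture line of the fence foot (zoom 5, off 200,145) in world
a=at_z(t,(200+390/5,145+184/5),.06);b=at_z(t,(200+645/5,145+152/5),.06);print('fence yaw',np.arctan2(-(a-b)[0],(a-b)[1]))
a=at_z(t,(200+178/5,145+197/5),.105);b=at_z(t,(200+362/5,145+176/5),.105);print('block yaw up',np.arctan2(-(a-b)[0],(a-b)[1]),np.linalg.norm(a-b))
"
```

```text
areas [np.int64(783)]
block [0.5777 0.2276 0.0713] 140.1686274509804
cutter xy 0.011803639167972191 0.07705808572040417 dyaw -0.033701403574868394
((254.29258728027344, 192.19432067871094), (21.344436645507812, 38.063148498535156), 82.40535736083984)
fence yaw 0.09431936706882618
block yaw up 0.0829230954706824 0.10923074872128856
```

```bash
python3 -c "
from fit import *
t=grab('top');im=t['img'].astype(float)
sat=cv2.cvtColor(t['img'],cv2.COLOR_BGR2HSV)[:,:,1].astype(float)
def edge(c,lo,hi,th):
    for r in range(lo,hi):
        a,b=sat[r,c],sat[r+1,c]
        if (a-th)*(b-th)<=0 and a!=b: return r+(th-a)/(b-a)
def line(f,z):
    P=np.array(f);k=np.polyfit(P[:,0],P[:,1],1);res=np.abs(P[:,1]-np.polyval(k,P[:,0])).max()
    a=at_z(t,(P[0,0],np.polyval(k,P[0,0])),z);b=at_z(t,(P[-1,0],np.polyval(k,P[-1,0])),z)
    d=a-b;return np.arctan2(-d[0],d[1]),k,res
up=[(c,edge(c,174,190,55)) for c in range(239,271)];up=[u for u in up if u[1]]
print('block upper',line(up,.105))
# value edge of lower top-face edge
V=im.mean(2)
def vedge(c,lo,hi,sgn):
    g=[(V[r+1,c]-V[r-1,c])*sgn for r in range(lo,hi)];i=int(np.argmax(g));
    if 0<i<len(g)-1:
        y0,y1,y2=g[i-1:i+2];return lo+i+.5*(y0-y2)/(y0-2*y1+y2)
    return lo+i
print('block lower',line([(c,vedge(c,192,210,-1)) for c in range(242,270)],.105))
print('bed +x edge',line([(c,vedge(c,int(181-(c-216)*.131)-5,int(181-(c-216)*.131)+5,1)) for c in range(240,345)],.035))
print('bed -x edge',line([(c,vedge(c,int(226-(c-222)*.131)-4,int(226-(c-222)*.131)+4,1)) for c in range(240,345)],.0))
"
```

```text
block upper (np.float64(0.09769503069811387), array([ -0.1291, 214.1095]), np.float64(0.14210591560367902))
block lower (np.float64(0.10117466579678333), array([ -0.1316, 234.6738]), np.float64(0.11995382140733568))
bed +x edge (np.float64(0.10022923942508279), array([ -0.1319, 210.3246]), np.float64(0.4304696738138887))
bed -x edge (np.float64(0.10246220601871069), array([ -0.1318, 256.5057]), np.float64(3.517559330587261))
```

Block yaw is 0.098–0.101 rad and bed yaw 0.100–0.102, so they are parallel. The block is on the fence with the plate home, so I'll hand in.

```bash
python3 -c "
from h import *
print(get_obs()['t']);print(workorder.finish_job())"
```

```text
34.7
the job is handed in; nothing more can be done
None
```

The block is on the cutter bed along the fence, and the carriage has pushed it until the gauge plate was fully home. I handed the job in at about 35 s.

I picked the block farthest to the robot's right and pressed it lightly (about 16 N) against the fence. After releasing it, I pushed the carriage handle with closed fingers in small steps.

**Last checks that agreed**
- **Gauge plate:** it moved about 8 mm after first contact. The arm then stopped moving while the force at the tool rose from 9 to 17 N, of which about 4 N is carriage drag. That points to the stop and stays well under the 40 N limit.
- **Alignment:** the block's edges run at 0.098–0.101 rad and the bed's at 0.100–0.102 rad, so they are parallel. The block sits about 12 mm across the bed by the silhouette fit, against 10 mm ideal; the cutter's own pose is only known to a few mm.
- **Bystanders:** the mug and jar show in their starting places in both cameras. The wedge was confirmed by the side camera only.

**Checks that disagreed or could not be made**
- A fit of the block's outline from the top camera gave 0.071 rad, about 0.03 rad off the fence. I put this down to the shaded side of the block and trusted the direct edge measurements.
- The top-camera detection of the wedge landed on the carriage handle and is wrong.
- In the last pictures the arm hid the block from the side camera. Block uprightness and the gap to the pusher face were therefore not checked from the side at the end.
- I could not measure the plate force after backing off. It rests on the carriage's drag holding against the spring.

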